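# Fish the spent filter cartridge out of the water purifier's tank

### The arm

A 7-joint arm with a two-finger parallel gripper is mounted at the origin on the work surface. World frame = base frame: x ahead of the robot, y to its left, z up, the work surface at z = 0. Lengths are in mm, angles in rad, forces in N, time in s.
With the tool pointing down it reaches from about 400 to 875 mm from the base axis. Payload 6.5 kg.
Tool frame: the origin (TCP) lies between the finger pads; the fingertips stand 19 mm ahead of it and the grasp point (between the pads) is the TCP; z points along the fingers, y is the line along which they close (so a half turn about z gives the same grasp; the last joint's range is limited). The gripper opens to 88 mm and grips with 3 to 60 N. Pads are 18 mm wide; open, the fingers measure 123 mm over their backs; the gripper's body (75 mm by 187 mm) begins 45 mm behind the grasp point.
Start: joints at [1.107, 0.536, -0.004, 1.538, 0.003, 1.067, -0.071], TCP at [251.8, -599.239, 257.716] pointing down, gripper open.
Joint ranges: [-2.7, 2.7], [-0.37, 2.16], [-1.27, 1.26], [0.24, 2.4], [-1.31, 4.45], [0.19, 1.91], [-2.76, 2.76]. Speed limits (rad/s): [2.39, 2.39, 3.14, 3.14, 3.14, 3.14, 3.14].

### API

Orientations are given as a rotation vector (axis times angle).
In Python, from plant import * gives the robot as it stands. The module is installed in compiled form; this text tells all that it offers.
- The arm moves only by the tool move_arm, never from a script. Its argument "plan" is a list of rows, each a list of 2 entries, a list of its own where there are three numbers: the shift along the world's x, y, z in mm, then the turn, a rotation vector about the world's x, y, z in degrees. In form: [[[x, y, z], [rx, ry, rz]], ...]. A call has 1 to 5 rows; each row is the pose to reach, as a shift and turn from the pose commanded when the call began; what a row does not reach only later rows make up. A row lasts 1/12 s, in which the tool goes at most 41.7 mm and 7.16 degrees, less where a joint would pass 70% of its speed; a pose out of reach is approached as far as the arm can. A call with a gripper value outside its range is refused whole. "grip" is the closure, from 0 (fully open) to 1 (shut), set as the call begins (left out, the last holds). The fingers move at their own pace and stop on an object; "squeeze" is the grip in N (left out, the last holds). Time passes only in rows, so rows that repeat a pose let the fingers close. It gives the time, the measured TCP pose, the force, the opening and the grip force at its end, in the units of the state.
- observe(): the state, without advancing time (a new reading comes with each control period).
- grab_frame(name): name is "side" or "top" or "wrist"; returns a dict with "color" (480x640x3 uint8, red, green, blue), "fx", "fy", "cx", "cy" (pixels), "distortion" ([k1, k2, p1, p2, k3] as OpenCV has them; the pictures are not rectified), "view" (4x4, takes a point from world to camera coordinates). Camera axes: x right, y down, z forward; pixel columns grow to the right and rows downward; lengths in mm; the calibration is good to about 2 mm. A picture is of the moment at which its call begins. There is no depth.
- finish_job(): hands the job in; it is judged then, once.
Trained networks look in the newest picture that a camera, given by its name, has taken for a name from the list of things; names that differ only in an ending like _2 or _b are one class to them, and where a whole thing is asked for, a point or a joint stands for the part that bears it (a point fixed in the world has none). Each returns a list of dicts, best first, with "confidence" (0 to 1); they miss things now and then, are a little off and sometimes report something else, mostly with a low value. They report only what shows in the picture. A call takes as long as a camera call. They do not tell look-alikes from the thing itself.
- find_in(query, camera): "xyz" ([x, y, z] in mm, in world coordinates, good to about 4 mm: the middle of the surface that is visible of it).
- masks_of(query, camera): "mask" (480x640 bool, what is visible of it).
The state is a dict: "t": time; "qpos": joint angles; "dq": joint speeds; "joint_efforts": joint torques, N m; "eef_pos": TCP position; "orientation": TCP orientation; "contact_force": force on the tool from outside, world axes, zero at the start; "ft_torque": the same for the moment, N m; "width": finger opening in mm; "gripper_force": force on a finger pad.
Only numpy, scipy, OpenCV 4.12 (cv2) and the standard library are available. Lean on these libraries where they do the work, as an engineer would, in place of code of your own. Each camera call takes 0.05 s, during which the arm holds its last target. There are 200 camera calls.

### The job

Change-over of the desk water purifier: take the red-handled telescopic hook from its stand, feel for the folded wire handle of the brown spent cartridge down in the clear tank, catch it with the hook and gently draw the cartridge out of its seat. Stand the spent cartridge gently upright in the white tray beside the fresh one, unhook it, and hang the hook tool back in its stand. Touch the spent cartridge with the hook only, do not force anything, and leave everything else as it stands.

Things in the scene. Friction and masses are not known exactly. Their poses are not given: they have to be found in the camera images.
- picker: telescopic hook tool, 90 g, hanging upright in the stand's fork. Origin: centre of the underside of its black flange (30 mm across, 5 mm thick), resting on the fork. Below: tube 9 mm thick to 45 mm below the origin, then a 6 mm rod ending in a hook. The hook's lowest point is 77 to 107 mm below the origin: the rod's setting differs every time, is not measured, and is stiff (60 N)
- picker_grip (a point): grip point on the axis of the tool's red square handle, 42 mm above the tool's origin; handle 20 x 20 mm with sides along the tool's x and y, from 5 to 65 mm above the origin. The hook at the foot: a toe 4 mm thick that points along the tool's -x, its tip 16 mm from the rod's axis, rising 2.5 mm towards the tip (6.5 mm high in all)
- stand: metal tool stand, fixed. Origin: on the table under the hanging tool's axis. Base 110 x 100 x 10 mm. Level fork on top, upper face 130 mm above the table, prongs 6 mm thick, x -27 to +23 mm, 16 mm apart, open towards -x; red stop lips 3 mm high on the prong ends: lift the tool at least 5 mm, then draw it 60 mm along -x. Post at x +42 to +54 mm, not above the fork
- purifier: white desk water purifier with an open clear tank at its side, fixed. Origin: on the table under the tank's axis. Tank inside: 66 mm along x, 84 mm along y, floor 12 mm and rim 140 mm above the table, walls 3 mm. Pump housing from y -50 to -166 mm, 150 mm high, spout on its -x side. On the tank floor a blue collar 12 mm high with two sprung rubber pads grips the cartridge's foot
- tank_mouth (a point): centre of the tank's mouth, at the height of its rim (140 mm above the table)
- cartridge: brown spent filter cartridge, 44 mm in diameter, 40 mm high, flat teal top, in the collar on the tank floor. Origin: centre of its underside. Two teal lugs on top (y +-17 to +-20 mm, to 54 mm above the origin) carry a wire handle. 85 to 140 g. Friction holds it in its seat: about 6 to 10 N straight up over the first 12 mm frees it; it and its handle bear 18 N
- bail_bar (a point): middle of the cross bar of the spent cartridge's wire handle (steel, 4 mm thick, bar 29 mm long along the cartridge's y). With the handle folded it lies towards the cartridge's -x, 20 mm from the cartridge's axis and 48 mm above its underside, so 6 mm of air between wire and top; the opening between handle wires is 25 mm wide. It lifts easily when the hook's sloping toe is slid under it
- bail (a joint): angle of that wire handle about a line along the cartridge's y, 48 mm above its underside: 0 folded flat to -x, 1.57 upright, stop at 1.75. It turns freely and stays where it is left. rad
- tray: white open tray 130 mm (x) x 190 mm (y), 18 mm high, walls and floor 4 mm, fixed. Origin: centre of its underside. The fresh cartridge stands in its +y half, the -y half is free (a good spot: x 0, y -45 mm)
- fresh: fresh filter cartridge, same shape as the spent one but white, standing in the tray, loose. Origin: centre of its underside
- tank_lid: blue tank lid 74 x 92 x 16 mm lying on the table, loose. Origin: centre of its underside
- jug: clear measuring jug, 92 mm across, 125 mm high, handle at +y, loose. Origin: centre of its underside
- funnel: teal funnel standing rim down, 100 mm across, 95 mm high, loose. Origin: centre of its rim on the table
- sample_a: white sample bottle, 42 mm across, 106 mm high, loose. Origin: centre of its underside
- sample_b: white sample bottle, 42 mm across, 106 mm high, loose. Origin: centre of its underside
- squeeze: clear squeeze bottle with a green nozzle, 64 mm across, 225 mm high, loose. Origin: centre of its underside
Things that resemble listed ones, but are neither listed nor needed, are in the scene too. Leave any blue look-alike of the picker alone.

How it is judged:
By the outcome, as a careful person would: the job done as asked, in the order asked, and still so for the second after the job is handed in, with the robot touching nothing.
It also fails if it takes over 72 s, if anything falls off the work surface, if the arm or the gripper's body presses on something with over 40 N, if the wrist force passes 120 N, or if a joint passes its speed limit or range.

## Working session

There is one attempt and no reset: what is moved stays moved. The work goes in short steps, Python scripts to look and compute and a tool call to move; the robot and the scene stay as the last step left them, time stands still between calls to the robot, and variables do not carry over. Pictures are saved under pics/ and viewed, at most 10 in all, crops included, and the job is handed in when it is done.

Besides the shell and the picture viewer there is one more tool, called after "Emit:" in YAML: its name, and indented under it one key for each argument. move_arm: Moves the arm, as the interface text tells. Its arguments: {"type":"object","properties":{"plan":{"type":"array","items":{"type":"array"}},"grip":{"type":"number"},"squeeze":{"type":"number"}},"required":["plan"]}

```bash
mkdir -p pics
python3 - <<'E'
from plant import *
import cv2,numpy as np
o=observe();print({k:np.round(v,3) for k,v in o.items()})
for c in("side","top"):
    f=grab_frame(c);cv2.imwrite(f"pics/{c}0.png",f["color"][:,:,::-1])
    print(c,np.round(np.linalg.inv(f["view"]),3).tolist(),f["fx"],f["distortion"])
    for q in("picker","stand","purifier","cartridge","bail_bar","tray","fresh","tank_mouth","picker_grip"):
        print(q,[(np.round(r["xyz"]).tolist(),round(r["confidence"],2)) for r in find_in(q,c)][:3])
E
```

```text
{'t': np.float64(0.0), 'qpos': array([ 1.107,  0.537, -0.004,  1.539,  0.003,  1.067, -0.071]), 'dq': array([-0.001, -0.001,  0.001, -0.001,  0.001,  0.001,  0.001]), 'joint_efforts': array([ 0.0000e+00, -5.7099e+01,  9.9100e-01, -2.5161e+01, -5.6000e-02,
        1.8000e-02,  0.0000e+00]), 'eef_pos': array([ 251.577, -598.723,  256.859]), 'orientation': array([-3.078e+00, -6.210e-01,  1.000e-03]), 'contact_force': array([-0.058, -0.631, -0.956]), 'ft_torque': array([-0.011,  0.033,  0.031]), 'gripper_force': np.float64(0.0), 'width': np.float64(88.189)}
side [[-0.979, -0.149, 0.142, 446.001], [-0.205, 0.739, -0.642, 637.892], [-0.009, -0.657, -0.753, 864.867], [0.0, 0.0, 0.0, 1.0]] 441.61414931857314 [-0.10079086  0.          0.          0.          0.        ]
picker [([404.0, 448.0, 129.0], 0.89), ([457.0, 232.0, 112.0], 0.73), ([482.0, 351.0, 173.0], 0.69)]
stand [([494.0, 349.0, 11.0], 0.7)]
purifier [([635.0, -7.0, 129.0], 0.74), ([420.0, 88.0, 8.0], 0.39)]
cartridge []
bail_bar []
tray [([472.0, -346.0, 5.0], 0.6)]
fresh [([489.0, -278.0, 41.0], 0.67), ([471.0, -349.0, 2.0], 0.53)]
tank_mouth [([639.0, -10.0, 126.0], 0.94)]
picker_grip [([367.0, 317.0, 109.0], 0.87), ([479.0, 350.0, 170.0], 0.86), ([401.0, 446.0, 122.0], 0.79)]
top [[0.019, -0.985, 0.172, 409.855], [-0.999, -0.014, 0.033, -21.188], [-0.03, -0.173, -0.985, 1174.307], [0.0, 0.0, 0.0, 1.0]] 442.54963719043235 [0.01049666 0.         0.         0.         0.        ]
picker [([460.0, 222.0, 125.0], 0.72), ([394.0, 435.0, 109.0], 0.7), ([364.0, 307.0, 121.0], 0.67)]
stand [([492.0, 331.0, 12.0], 0.72)]
purifier [([644.0, -38.0, 144.0], 0.77)]
cartridge [([637.0, 48.0, 53.0], 0.69)]
bail_bar []
tray [([477.0, -352.0, 4.0], 0.83)]
fresh [([491.0, -290.0, 42.0], 0.76)]
tank_mouth [([645.0, -41.0, 146.0], 0.87)]
picker_grip [([479.0, 338.0, 174.0], 0.64), ([674.0, 342.0, 123.0], 0.63), ([394.0, 432.0, 113.0], 0.57)]
```

View pics/side0.png

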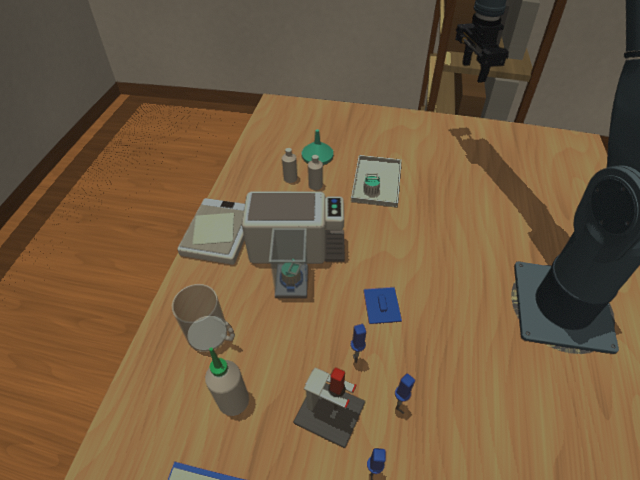

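View pics/top0.png

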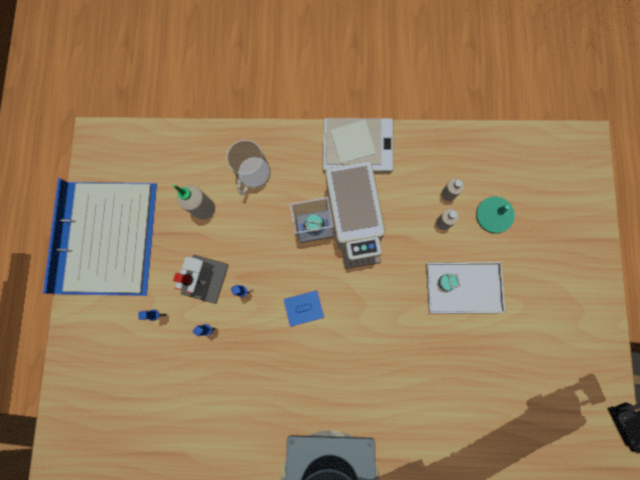

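Side view: the red-handled tool is at (338,382) on the stand. Three blue look-alikes stand at (358,340), (404,390) and (376,460). Only the red one hangs in a stand, so it is the picker. The top view shows it at (185,280), the tank at (313,222) and the tray at (465,288). Next is an enlarged crop to confirm.

Run:
```python
import cv2,numpy as np
s=cv2.imread("pics/side0.png");t=cv2.imread("pics/top0.png")
R=lambda im,x,y,w,h:cv2.resize(im[y:y+h,x:x+w],(400,300),interpolation=cv2.INTER_CUBIC)
a=np.vstack([np.hstack([R(s,280,350,100,75*1+25-25),R(t,150,240,100,75)]),np.hstack([R(s,245,220,100,75),R(t,270,185,100,75)])])
cv2.imwrite("pics/crop0.png",a)
```

```text
(no output)
```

View pics/crop0.png

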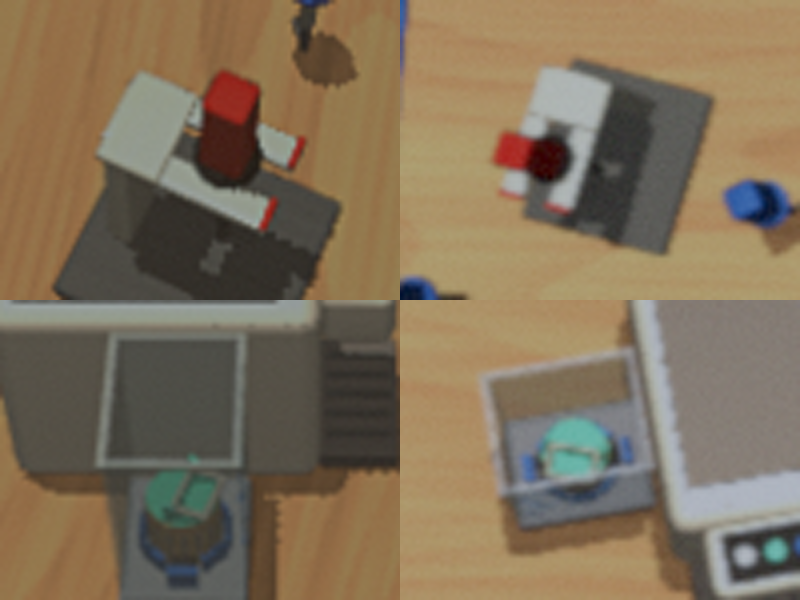

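Crop: the red handle (side 338,375; top 179,277) sits in the white fork with its red lips, so the picker is confirmed. The fork opens downward in the top image (world −x). The tank, teal-top cartridge and folded wire are visible. I'll turn these pixels into poses.

```bash
cat > h.py <<'E'
from plant import *
import cv2,numpy as np
def K(f): return np.array([[f["fx"],0,f["cx"]],[0,f["fy"],f["cy"]],[0,0,1]]),np.array(f["distortion"])
def ray(f,uv,z):
    k,d=K(f); p=cv2.undistortPoints(np.array(uv,float).reshape(-1,1,2),k,d).reshape(-1,2)
    T=np.linalg.inv(f["view"]); c=T[:3,3]; r=np.c_[p,np.ones(len(p))]@T[:3,:3].T
    return c+r*((z-c[2])/r[:,2])[:,None]
def proj(f,P):
    k,d=K(f);V=np.array(f["view"]);return cv2.projectPoints(np.array(P,float).reshape(-1,3),cv2.Rodrigues(V[:3,:3])[0],V[:3,3],k,d)[0].reshape(-1,2)
def find(q,c,n=3): return [(np.round(r["xyz"]).tolist(),round(r["confidence"],2)) for r in find_in(q,c)][:n]
def pose():
    o=observe();R=cv2.Rodrigues(np.array(o["orientation"]))[0]
    return np.round(o["eef_pos"],1),np.round(R[:,1],3),np.round(R[:,2],3),np.round(o["contact_force"],2),round(float(o["width"]),1),round(float(o["t"]),2)
def ang(a,b): d=b-a; return round(float(np.degrees(np.arctan2(d[1],d[0]))),1)
E
python3 - <<'E'
from h import *
np.set_printoptions(precision=1,suppress=True)
t=grab_frame("top");s=grab_frame("side")
b=ray(t,[(194.5,255),(228.25,263.75),(216.75,303)],10);print("base",b,ang(b[2],b[1]),ang(b[1],b[0])-90,np.linalg.norm(np.diff(b,axis=0),axis=1))
print("handle",ray(t,[(179,277.5)],195),ray(s,[(337.75,372.5)],195))
print("lips",ray(t,[(178,287),(190,292)],131),ray(s,[(354.5,388),(347,403.25)],131))
r=ray(t,[(290.5,204.5),(328.25,197.5),(333.75,231),(295.75,233)],140);print("rim",r,r.mean(0),ang(r[1],r[0])-90,ang(r[3],r[0]),ang(r[2],r[1]))
r=ray(s,[(273,304/1-0) if 0 else (272.5,304-0) ][:0]+[(273.5,304.5-0-0-0-0)],140) if 0 else ray(s,[(273.5,229.5),(305.5,229),(305,261),(270,261)],140);print("rim side",r,r.mean(0))
print("cart top",ray(t,[(314,223)],52),ray(s,[(290.5,269)],52))
r=ray(t,[(427,263),(502,263),(504,313),(428,314)],18);print("tray",r,r.mean(0))
print("fresh top",ray(t,[(449,283)],44),ray(s,[(372,180)],44))
for q in("picker","cartridge","tray","fresh"):
    for c,f in(("top",t),("side",s)):
        for m in masks_of(q,c)[:3]:
            ys,xs=np.nonzero(m["mask"]);print(q,c,round(m["confidence"],2),xs.mean(),ys.mean(),len(xs),xs.min(),xs.max(),ys.min(),ys.max())
E
```

```text
base [[555.5 370.9  10. ]
 [533.4 278.8  10. ]
 [429.8 303.1  10. ]] -13.2 -13.5 [ 94.7 106.4]
handle [[481.3 339.8 195. ]] [[481.4 343.6 195. ]]
lips [[463.5 364.  131. ]
 [452.2 334.5 131. ]] [[451.6 337.7 131. ]
 [459.7 366.6 131. ]]
rim [[665.1 102.7 140. ]
 [683.5  12.  140. ]
 [601.6  -2.6 140. ]
 [595.6  87.8 140. ]] [636.5  50.  140. ] 11.5 12.1 10.1
rim side [[682.6  20.3 140. ]
 [613.5   4.8 140. ]
 [594.5  92.3 140. ]
 [665.9 106.9 140. ]] [639.1  56.1 140. ]
cart top [[638.3  50.5  52. ]] [[640.   55.4  52. ]]
tray [[ 542.7 -244.8   18. ]
 [ 545.8 -437.5   18. ]
 [ 418.2 -436.2   18. ]
 [ 411.9 -244.7   18. ]] [ 479.7 -340.8   18. ]
fresh top [[ 489.9 -293.8   44. ]] [[ 495.4 -294.5   44. ]]
picker top 0.64 150.0483870967742 314.39784946236557 186 139 163 309 319
picker top 0.49 182.90751445086704 278.35260115606934 173 174 191 273 285
picker top 0.47 239.025 290.325 120 232 246 286 295
picker side 0.77 376.42627345844505 461.0 373 368 385 448 476
picker side 0.73 336.6850574712644 384.7816091954023 435 328 345 369 411
picker side 0.6 404.1197007481297 389.5785536159601 401 395 414 374 410
cartridge top 0.57 313.7881773399015 221.78817733990147 203 306 322 215 228
cartridge side 0.56 336.51888667992046 383.08151093439363 503 327 345 367 409
tray top 0.7 466.60668163952835 287.7616507580011 3562 427 504 262 313
tray side 0.85 377.7869788692176 180.07310108509424 1751 351 400 155 206
tray side 0.74 370.9190031152648 184.57943925233644 321 363 378 173 196
tray side 0.64 201.00069396252601 317.55100624566273 2882 171 234 284 351
fresh top 0.8 448.63091482649844 281.7255520504732 317 438 459 273 290
fresh side 0.56 370.98198198198196 184.77777777777777 333 363 379 174 196
```

Estimates: stand yaw about −14°, picker axis about (481,342), tank centre about (638,53) with yaw about 11.5°, tray centre about (480,−341) with yaw about 0. All heights, sizes and reaches fit. Moving in, with a wrist look on the way.

Emit:
move_arm:
  plan:
    - [[17,35,8],[0,0,7]]
    - [[34,70,16],[0,0,14]]
    - [[51,105,24],[0,0,21]]
    - [[68,140,32],[0,0,28]]
    - [[85,175,40],[0,0,35]]

```text
t: 1.92
eef_pos: [337.3, -422.5, 298.2]
orientation: [2.746, 1.526, -0.0]
contact_force: [0.6, -0.3, -0.5]
width: 88.4
gripper_force: 0.0
```

Emit:
move_arm:
  plan:
    - [[17,35,8],[0,0,7]]
    - [[34,70,16],[0,0,14]]
    - [[51,105,24],[0,0,21]]
    - [[68,140,32],[0,0,28]]
    - [[85,175,40],[0,0,35]]

```text
t: 2.33
eef_pos: [422.2, -247.5, 338.4]
orientation: [2.159, 2.281, -0.0]
contact_force: [0.6, -0.6, -0.8]
width: 88.5
gripper_force: 0.0
```

Emit:
move_arm:
  plan:
    - [[15,36,0],[0,0,7]]
    - [[30,72,0],[0,0,14]]
    - [[45,108,0],[0,0,21]]
    - [[60,144,0],[0,0,28]]
    - [[75,180,0],[0,0,35]]

```text
t: 2.75
eef_pos: [497.2, -67.5, 338.1]
orientation: [1.374, 2.824, -0.0]
contact_force: [0.8, -0.9, -0.6]
width: 88.5
gripper_force: 0.0
```

Emit:
move_arm:
  plan:
    - [[10,36,0],[0,0,7]]
    - [[20,72,0],[0,0,14]]
    - [[30,108,0],[0,0,21]]
    - [[40,144,0],[0,0,28]]
    - [[40,144,0],[0,0,35]]

```text
t: 3.17
eef_pos: [537.0, 83.6, 338.5]
orientation: [0.445, 3.109, 0.009]
contact_force: [-0.9, 0.4, 0.9]
width: 88.4
gripper_force: 0.0
```

Run:
```python
from h import *
f=grab_frame("wrist");cv2.imwrite("pics/w1.png",f["color"][:,:,::-1])
T=np.linalg.inv(f["view"]);print(pose(),np.round(T[:3,3]),np.round(T[:3,2],2),f["fx"])
for q in("cartridge","bail_bar","tank_mouth","picker"):print(q,find(q,"wrist"))
print(np.round(proj(f,[[638,53,140],[638,53,52],[620,50,60]])))
```

```text
(array([536.8,  79.5, 338. ]), array([0.276, 0.961, 0.003]), array([ 0.001,  0.002, -1.   ]), array([-0.65, -0.94, -0.21]), 88.3, 3.22) [462. 105. 466.] [ 0.29 -0.08 -0.95] 411.95783327891
cartridge [([648.0, 53.0, 55.0], 0.61)]
bail_bar [([607.0, -13.0, 132.0], 0.53)]
tank_mouth [([608.0, -11.0, 134.0], 0.69)]
picker [([480.0, 339.0, 136.0], 0.61)]
[[325. 324.]
 [325. 284.]
 [317. 273.]]
```

View pics/w1.png

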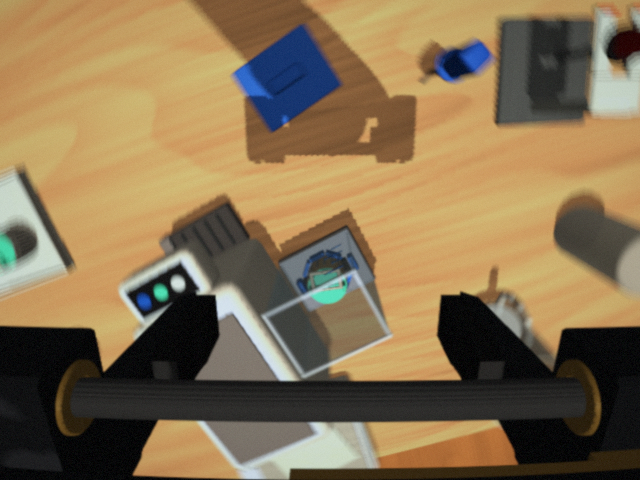

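The wrist view shows the tank rim (265–390, 270–375), the teal top (330,285) and the stand at the upper right (540–640, 10–125). Going to the picker now.

Emit:
move_arm:
  plan:
    - [[-9,40,0],[0,0,0]]
    - [[-17,80,0],[0,0,0]]
    - [[-26,120,0],[0,0,0]]
    - [[-34,160,0],[0,0,0]]
    - [[-42,198,0],[0,0,0]]

```text
t: 3.83
eef_pos: [494.8, 272.9, 337.9]
orientation: [0.479, 3.104, -0.001]
contact_force: [0.5, 0.6, 0.3]
width: 88.1
gripper_force: 0.0
```

Emit:
move_arm:
  plan:
    - [[-7,32,-10],[0,0,1]]
    - [[-14,64,-20],[0,0,2]]
    - [[-14,64,-40],[0,0,2]]
    - [[-14,64,-60],[0,0,2]]
    - [[-14,64,-60],[0,0,2]]

```text
t: 4.25
eef_pos: [480.1, 334.1, 274.1]
orientation: [-0.421, -3.11, 0.008]
contact_force: [-0.4, -0.6, -1.0]
width: 87.7
gripper_force: 0.0
```

Run:
```python
from h import *
f=grab_frame("wrist");cv2.imwrite("pics/w2.png",f["color"][:,:,::-1])
print(pose())
for q in("picker","picker_grip","stand"):
    print(q,find(q,"wrist"))
a=np.radians(-14);R=np.array([[np.cos(a),-np.sin(a)],[np.sin(a),np.cos(a)]])
for n,P in(("handletop",[[10,10,195],[10,-10,195],[-10,-10,195],[-10,10,195]]),("lip",[[-27,8,130],[-27,-8,130]])):
    P=np.array(P,float);P[:,:2]=P[:,:2]@R.T+[481,342];print(n,np.round(proj(f,P)).tolist())
```

```text
(array([480.8, 334.5, 276.1]), array([ 0.266,  0.964, -0.004]), array([-0.003, -0.003, -1.   ]), array([ 0.54, -0.52,  1.22]), 88.3, 4.3)
picker [([393.0, 435.0, 135.0], 0.94), ([365.0, 311.0, 139.0], 0.89), ([453.0, 233.0, 122.0], 0.63)]
picker_grip [([456.0, 233.0, 119.0], 0.93), ([398.0, 428.0, 140.0], 0.87), ([416.0, 80.0, 7.0], 0.69)]
stand [([476.0, 342.0, 9.0], 0.71)]
handletop [[361.0, 276.0], [324.0, 277.0], [323.0, 242.0], [361.0, 241.0]]
lip [[351.0, 187.0], [327.0, 187.0]]
```

View pics/w2.png

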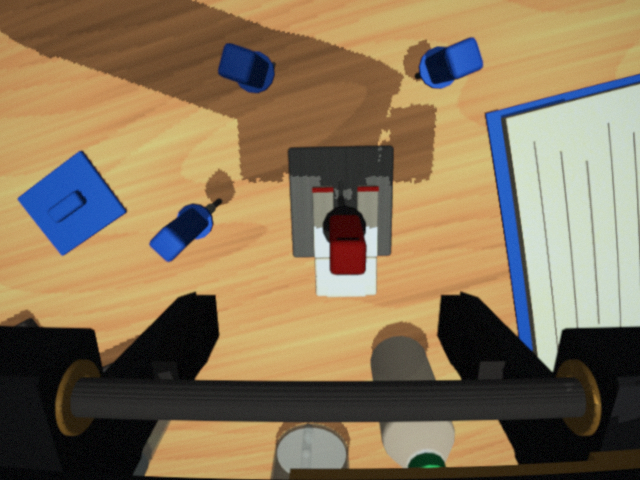

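The wrist view shows the handle top at (330–366, 240–274), about 3 to 4 mm further in +y than predicted. The lips at (323,188) and (368,188) are level in the image, so the yaw of −14° holds. The grip target is (482,345,172).

Emit:
move_arm:
  plan:
    - [[1,8,-20],[0,0,1]]
    - [[1,8,-50],[0,0,1]]
    - [[1,8,-80],[0,0,1]]
    - [[1,8,-106],[0,0,1]]
    - [[1,8,-106],[0,0,1]]

```text
t: 4.87
eef_pos: [480.8, 342.3, 168.3]
orientation: [-0.391, -3.113, 0.007]
contact_force: [0.5, -1.3, -0.3]
width: 88.4
gripper_force: 0.0
```

Emit:
move_arm:
  plan:
    - [[0,0,0],[0,0,0]]
    - [[0,0,0],[0,0,0]]
    - [[0,0,0],[0,0,0]]
    - [[0,0,0],[0,0,0]]
    - [[0,0,0],[0,0,0]]
  grip: 1
  squeeze: 25

```text
t: 5.28
eef_pos: [482.4, 345.2, 173.1]
orientation: [0.389, 3.116, 0.002]
contact_force: [-0.2, 0.6, 0.4]
width: 56.8
gripper_force: 0.0
```

Emit:
move_arm:
  plan:
    - [[0,0,0],[0,0,0]]
    - [[0,0,0],[0,0,0]]
    - [[0,0,0],[0,0,0]]
    - [[0,0,0],[0,0,0]]
    - [[0,0,0],[0,0,0]]

```text
t: 5.7
eef_pos: [481.8, 344.8, 171.7]
orientation: [-0.388, -3.117, 0.0]
contact_force: [0.3, -0.6, 0.6]
width: 23.5
gripper_force: 0.0
```

Run:
```python
from h import *
print(pose())
f=grab_frame("wrist");cv2.imwrite("pics/w3.png",cv2.resize(f["color"][140:380,160:480,::-1],(640,480)))
s=grab_frame("side");cv2.imwrite("pics/s3.png",s["color"][:,:,::-1])
```

```text
(array([481.8, 344.8, 171.7]), array([ 0.245,  0.969, -0.   ]), array([-0., -0., -1.]), array([ 0.28, -0.57,  0.59]), 23.5, 5.7)
```

Emit:
move_arm:
  plan:
    - [[0,0,0],[0,0,0]]
    - [[0,0,0],[0,0,0]]
    - [[0,0,0],[0,0,0]]

```text
t: 6.05
eef_pos: [481.8, 344.7, 171.7]
orientation: [0.389, 3.117, -0.0]
contact_force: [0.1, -0.8, -0.1]
width: 20.0
gripper_force: 25.0
```

Emit:
move_arm:
  plan:
    - [[0,0,3],[0,0,0]]
    - [[0,0,6],[0,0,0]]
    - [[0,0,9],[0,0,0]]
    - [[0,0,11],[0,0,0]]
    - [[0,0,11],[0,0,0]]

```text
t: 6.47
eef_pos: [482.0, 345.0, 183.4]
orientation: [0.388, 3.117, 0.001]
contact_force: [-0.7, -0.1, -0.9]
width: 19.7
gripper_force: 25.0
```

Emit:
move_arm:
  plan:
    - [[-14,3.5,0],[0,0,0]]
    - [[-28,7,0],[0,0,0]]
    - [[-42,10.5,0],[0,0,0]]
    - [[-56,14,0],[0,0,0]]
    - [[-70,17.5,0],[0,0,0]]

```text
t: 6.88
eef_pos: [409.5, 362.8, 182.7]
orientation: [-0.386, -3.117, 0.0]
contact_force: [-0.2, 0.8, -1.1]
width: 19.9
gripper_force: 25.0
```

Run:
```python
from h import *
print(pose())
f=grab_frame("wrist");s=grab_frame("side");t=grab_frame("top")
c=proj(s,[[414,362,140]])[0].astype(int);ct=proj(t,[[414,362,140]])[0].astype(int)
print(c,ct)
g=lambda im,c,w,h:cv2.resize(im[max(0,min(c[1]-h//2,480-h)):][:h,max(0,c[0]-w//2):][:,:w,::-1],(400,300),interpolation=cv2.INTER_CUBIC)
a=np.vstack([np.hstack([g(s["color"],c,120,90),g(t["color"],ct,100,75)]),np.hstack([g(f["color"],(320,240),400,300),g(f["color"],(340,300),160,120)])])
cv2.imwrite("pics/c4.png",a)
```

```text
(array([409.5, 362.8, 182.7]), array([ 0.244,  0.97 , -0.   ]), array([-0., -0., -1.]), array([-0.21,  0.75, -1.12]), 19.9, 6.88)
[374 403] [175 308]
```

View pics/c4.png

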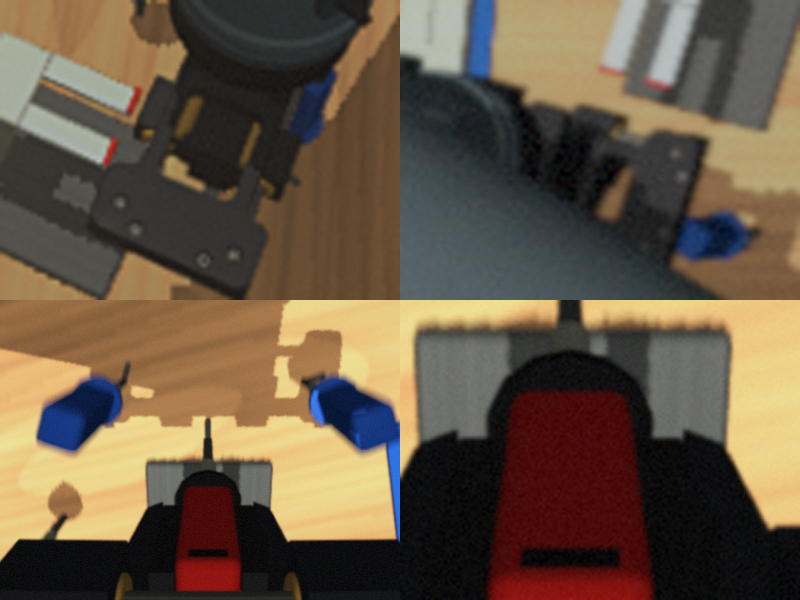

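Picker lifted out and held. The toe points up in the image (tool −x) at wrist pixel (328,210), and the fork is empty. Next I raise it, go round clear of the bottle, and put the wrist camera over the tank.

Emit:
move_arm:
  plan:
    - [[0,0,38],[0,0,0]]
    - [[0,0,76],[0,0,0]]
    - [[0,0,114],[0,0,0]]
    - [[0,0,152],[0,0,0]]
    - [[0,-20,160],[0,0,2]]

```text
t: 7.45
eef_pos: [412.8, 347.2, 349.3]
orientation: [0.329, 3.118, 0.015]
contact_force: [0.7, 1.1, -1.1]
width: 20.0
gripper_force: 25.0
```

Emit:
move_arm:
  plan:
    - [[4,-38,0],[0,0,3]]
    - [[8,-76,0],[0,0,6]]
    - [[12,-114,0],[0,0,9]]
    - [[16,-152,0],[0,0,12]]
    - [[24,-188,0],[0,0,15]]

```text
t: 7.87
eef_pos: [435.8, 151.7, 342.9]
orientation: [-0.079, 3.14, -0.002]
contact_force: [0.6, 0.1, -0.3]
width: 19.8
gripper_force: 25.0
```

Emit:
move_arm:
  plan:
    - [[36,-18,0],[0,0,3]]
    - [[72,-36,0],[0,0,6]]
    - [[108,-54,0],[0,0,9]]
    - [[144,-70,0],[0,0,9]]
    - [[180,-84,0],[0,0,9]]

```text
t: 8.28
eef_pos: [618.0, 67.2, 342.4]
orientation: [-0.318, 3.125, -0.002]
contact_force: [0.5, 1.1, -1.4]
width: 19.9
gripper_force: 25.0
```

Emit:
move_arm:
  plan:
    - [[36,0,0],[0,0,0]]
    - [[72,0,0],[0,0,0]]
    - [[100,0,0],[0,0,0]]
    - [[100,0,0],[0,0,0]]
    - [[100,0,0],[0,0,0]]

```text
t: 8.7
eef_pos: [716.6, 69.6, 341.2]
orientation: [0.32, -3.124, -0.001]
contact_force: [-0.9, -0.2, -0.9]
width: 19.7
gripper_force: 25.0
```

Run:
```python
from h import *
print(pose())
f=grab_frame("wrist");t=grab_frame("top")
P=[[638,53,52],[638,53,140]]
print(np.round(proj(f,P)),np.round(np.linalg.inv(f["view"])[:3,3]))
print(find("cartridge","wrist"),find("bail_bar","wrist"))
c=proj(f,P)[0].astype(int);x=max(0,c[0]-66);y=max(0,c[1]-75);print(x,y)
a=cv2.resize(f["color"][y:y+150,x:x+133,::-1],(532,600),interpolation=cv2.INTER_CUBIC)
cv2.imwrite("pics/c5.png",a);cv2.imwrite("pics/w5.png",f["color"][:,:,::-1])
```

```text
(array([716.6,  69.6, 341.2]), array([-0.203,  0.979,  0.001]), array([-0.001,  0.   , -1.   ]), array([-0.95, -0.16, -0.88]), 19.7, 8.7)
[[327. 106.]
 [327. 105.]] [640.  54. 469.]
[([637.0, 57.0, 59.0], 0.88)] [([624.0, 56.0, 61.0], 0.66)]
261 31
```

View pics/c5.png

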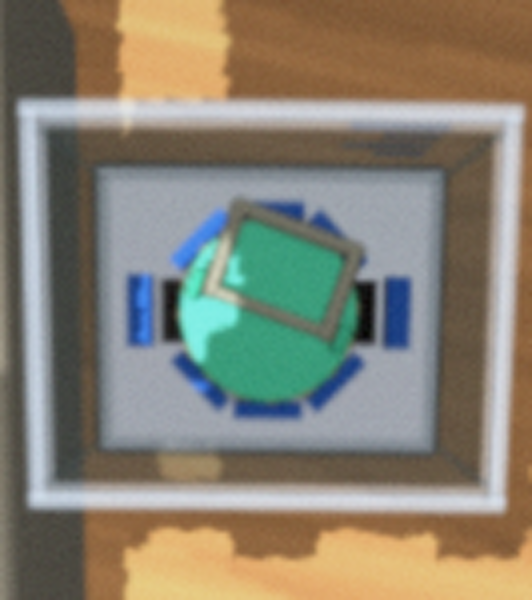

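The crop clearly shows the folded handle. Its axis wire runs (208,290)–(330,335) through the centre of the top, and the cross bar runs (238,203)–(362,250). So the cartridge is turned about −21° relative to the tank. Computing its position.

Run:
```python
from h import *
np.set_printoptions(precision=1,suppress=True)
f=grab_frame("wrist")
s=np.array([133/532,.25]);o=np.array([261,31])
px=lambda l:np.array(l)*s+o
b=ray(f,px([(238,203),(362,250),(330,335),(208,290)]),60);print(b,ang(b[1],b[0])+90,ang(b[2],b[3])+90,ang(b[3],b[0])-180,ang(b[2],b[1])-180)
print("bar",b[:2].mean(0),"axis",b[2:].mean(0),"top",ray(f,px([(267,318)]),52))
r=ray(f,px([(28,112),(515,112),(497,500),(37,500)]),140);print("rim",r.mean(0),ang(r[1],r[0]),ang(r[2],r[1]))
c=ray(f,px([(140,311),(397,311)]),24);print("collar",c.mean(0),ang(c[0],c[1])-90)
print(pose()[0])
```

```text
[[616.5  42.6  60. ]
 [620.8  73.5  60. ]
 [641.5  70.3  60. ]
 [637.3  39.5  60. ]] -8.099999999999994 -7.799999999999997 -8.300000000000011 -8.900000000000006
bar [618.6  58.   60. ] axis [639.4  54.9  60. ] top [[640.8  54.6  52. ]]
rim [638.8  54.8 140. ] -78.2 -168.8
collar [639.1  54.7  24. ] 11.799999999999997
[715.1  70.1 343.4]
```

The crop suggests a wire line on the cartridge axis too. I need to know this before choosing the entry, so I'm lowering the tool behind the tank (free space) for a closer look.

Emit:
move_arm:
  plan:
    - [[0,0,-30],[0,0,0]]
    - [[0,0,-60],[0,0,0]]
    - [[0,0,-90],[0,0,0]]
    - [[0,0,-115],[0,0,0]]
    - [[0,0,-130],[0,0,0]]

```text
t: 9.37
eef_pos: [714.1, 69.4, 210.1]
orientation: [0.323, -3.122, 0.002]
contact_force: [0.1, 0.6, -1.4]
width: 20.0
gripper_force: 25.0
```

Emit:
move_arm:
  plan:
    - [[0,0,0],[0,0,0]]
    - [[0,0,0],[0,0,0]]

```text
t: 9.53
eef_pos: [715.7, 70.2, 213.3]
orientation: [-0.323, 3.125, 0.0]
contact_force: [0.5, -0.0, -0.5]
width: 19.8
gripper_force: 25.0
```

Run:
```python
from h import *
np.set_printoptions(precision=1,suppress=True)
f=grab_frame("wrist");print(pose())
c=proj(f,[[639.5,54.8,55]])[0].astype(int);x,y=c-[35,32];print(c,x,y)
b=f["color"][y:y+64,x:x+70,::-1].astype(float)
b=np.clip(b*1.6,0,255).astype(np.uint8)
cv2.imwrite("pics/c6.png",cv2.resize(b,None,fx=9,fy=9,interpolation=cv2.INTER_CUBIC))
```

```text
(array([716.4,  70.5, 214.6]), array([-0.2,  1. ,  0. ]), array([ 0.,  0., -1.]), array([-0.1, -0.3, -0.3]), 20.0, 9.58)
[328 108] 293 76
```

View pics/c6.png

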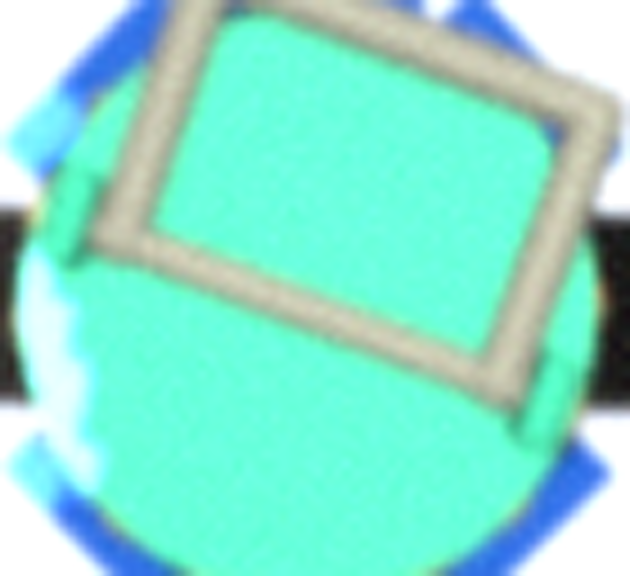

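The close crop shows the full frame: a thin pin wire across the axis, (120,245)–(500,390), and the bar above it. The opening is about 16 × 25 mm, so the 19 mm hook must go in with the toe turned along the bar, then swing under it. Computing exact targets and the tool's offset in the grip.

Run:
```python
from h import *
np.set_printoptions(precision=2,suppress=True)
f=grab_frame("wrist");p=pose();print(p)
px=lambda l:np.array(l)/9+np.array([293,76])
w=ray(f,px([(120,243),(500,388),(592,115)]),60);a=w[:2].mean(0)
yaw=ang(w[1],w[0])+90; 
print("axis",a,"yaw",ang(w[0],w[1])-90,ang(w[1],w[2])-180)
t=ray(f,px([(17,300),(603,300)]),52);print("top mid",t.mean(0))
# tool offset: handle foot edge & flange front in wrist image, z=TCP-37
ph=p[0];R=p[1];yh=np.array([R[0],R[1],0]);xh=np.array([R[1],-R[0],0])
for n,uv,z,lx in(("handle",(328,276),-37,-10),("flange",(328,260.5),-37,-15)):
    q=ray(f,[uv],ph[2]+z)[0]-ph;print(n,"x err",q@xh-lx,"y",q@yh)
g=f["color"].astype(int)
# dark hook silhouette rows above flange at column ~328
print([(r,g[r,318:340].sum(1).tolist()) for r in range(196,262,8)])
for d in range(70,112,10):
    print(d,proj(f,[ph-16*xh-[0,0,42+d]]),end="")
```

```text
(array([716.8,  70.7, 215.1]), array([-0.2 ,  0.98,  0.  ]), array([ 0.,  0., -1.]), array([-0.2 ,  0.42, -0.82]), 19.9, 9.63)
axis [642.07  55.17  60.  ] yaw -8.5 -6.599999999999994
top mid [641.01  54.87  52.  ]
handle x err 0.6066172182287843 y 0.32286041805036847
flange x err -1.518135760859959 y 0.322251428077172
[(196, [316, 307, 318, 304, 316, 315, 319, 321, 317, 321, 312, 325, 311, 320, 327, 326, 338, 324, 334, 337, 341, 336]), (204, [385, 364, 372, 373, 371, 366, 359, 360, 354, 357, 349, 363, 368, 359, 406, 502, 532, 551, 553, 547, 551, 540]), (212, [603, 598, 603, 599, 604, 592, 509, 343, 197, 164, 169, 173, 289, 522, 591, 613, 603, 613, 602, 607, 609, 604]), (220, [599, 603, 607, 608, 607, 593, 500, 332, 191, 174, 163, 182, 325, 524, 599, 613, 606, 602, 606, 610, 607, 612]), (228, [577, 582, 590, 591, 588, 542, 385, 197, 112, 99, 98, 108, 179, 369, 532, 587, 594, 590, 598, 590, 587, 587]), (236, [576, 574, 574, 574, 539, 371, 163, 91, 94, 79, 83, 86, 95, 151, 345, 521, 570, 579, 585, 577, 578, 578]), (244, [573, 581, 581, 562, 490, 305, 140, 88, 90, 85, 87, 103, 96, 102, 285, 502, 568, 584, 578, 578, 575, 580]), (252, [551, 532, 465, 320, 209, 181, 178, 182, 189, 183, 184, 179, 198, 190, 191, 193, 300, 467, 545, 556, 572, 573]), (260, [537, 411, 262, 151, 121, 100, 95, 73, 63, 52, 58, 70, 69, 88, 106, 116, 130, 209, 367, 492, 534, 552])]
70 [[327.44 216.54]]80 [[327.46 212.43]]90 [[327.48 208.61]]100 [[327.5  205.07]]110 [[327.51 201.76]]
```

Emit:
move_arm:
  plan:
    - [[0,0,40],[0,0,-7]]
    - [[0,0,80],[0,0,-14]]
    - [[0,0,110],[0,0,-21]]
    - [[0,0,110],[0,0,-28]]
    - [[0,0,110],[0,0,-35]]

```text
t: 10.05
eef_pos: [717.4, 71.4, 328.5]
orientation: [0.639, 3.068, 0.006]
contact_force: [0.5, 0.7, -1.0]
width: 20.0
gripper_force: 25.0
```

Emit:
move_arm:
  plan:
    - [[-17,-4,0],[0,0,-7]]
    - [[-34,-8,0],[0,0,-14]]
    - [[-51,-12,0],[0,0,-21]]
    - [[-68,-16,0],[0,0,-28]]
    - [[-85.3,-20.4,0],[0,0,-35]]

```text
t: 10.47
eef_pos: [630.3, 50.4, 325.0]
orientation: [1.534, 2.738, 0.004]
contact_force: [-0.4, 0.4, -1.0]
width: 19.8
gripper_force: 25.0
```

Emit:
move_arm:
  plan:
    - [[0,0,0],[0,0,-7]]
    - [[0,0,0],[0,0,-14]]
    - [[0,0,0],[0,0,-21]]
    - [[0,0,0],[0,0,-25]]
    - [[0,0,0],[0,0,-25]]

```text
t: 10.88
eef_pos: [631.1, 50.7, 325.1]
orientation: [2.086, 2.346, 0.004]
contact_force: [0.3, 0.4, -0.2]
width: 19.4
gripper_force: 25.0
```

Emit:
move_arm:
  plan:
    - [[0,0,-20],[0,0,0]]
    - [[0,0,-40],[0,0,0]]
    - [[0,0,-50],[0,0,0]]
    - [[0,0,-50],[0,0,0]]
    - [[0,0,-50],[0,0,0]]

```text
t: 11.3
eef_pos: [630.7, 50.1, 273.4]
orientation: [2.084, 2.351, 0.001]
contact_force: [0.2, 0.3, -0.2]
width: 20.0
gripper_force: 25.0
```

Run:
```python
from h import *
np.set_printoptions(precision=2,suppress=True)
f=grab_frame("wrist");s=grab_frame("side");p=pose();print(p)
cv2.imwrite("pics/w7.png",f["color"][:,:,::-1])
C=np.array([640.3,55,60]);a=np.radians(-8.3);X=np.array([np.cos(a),np.sin(a),0]);Y=np.array([-np.sin(a),np.cos(a),0])
print("bail",np.round(proj(f,[C-20*X+14.5*Y,C-20*X-14.5*Y,C-14.5*Y,C+14.5*Y]),1).tolist())
c=proj(s,[[630.5,50,165]])[0].astype(int);print(c)
A=cv2.resize(f["color"][100:280,220:440,::-1],None,fx=2.7,fy=2.7,interpolation=cv2.INTER_CUBIC)
B=cv2.resize(s["color"][c[1]-45:c[1]+45,c[0]-10:c[0]+20,::-1],(165,486),interpolation=cv2.INTER_CUBIC)
cv2.imwrite("pics/c7.png",np.hstack([A,B]));
```

```text
(array([631.3,  50.2, 274.3]), array([0.99, 0.12, 0.  ]), array([ 0.,  0., -1.]), array([ 0.63, -1.  , -0.59]), 20.2, 11.4)
bail [[320.5, 178.4], [311.7, 211.2], [334.4, 217.1], [343.7, 184.6]]
[292 235]
```

View pics/c7.png

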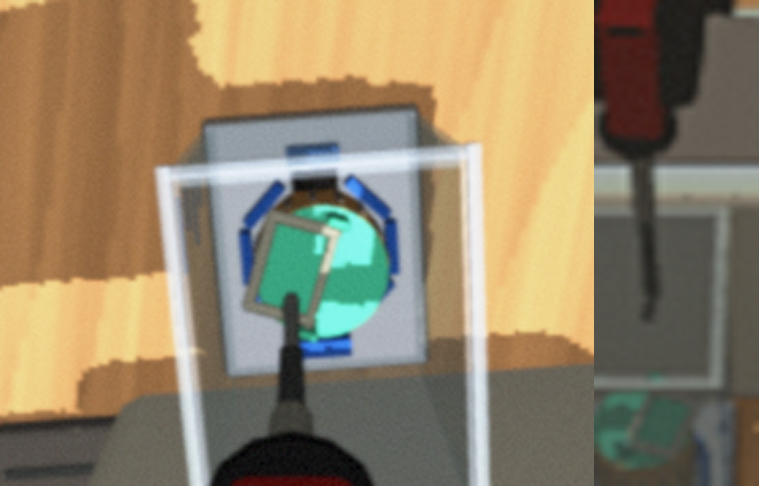

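The crop shows the wrist view: bail corners at crop (277,213), (247,308), (305,325), (338,232), within 2–3 px of prediction, and the toe tip at (291,293). The right strip is the side view with the hook end at (648,318). From the latter I get the hook length.

Run:
```python
from h import *
f=grab_frame("side");w=grab_frame("wrist");p=pose();print(p)
for z in range(120,172,6):
    print(z,274-z-42,np.round(proj(f,[[629,66,z],[631,50,z]]),1).tolist(),np.round(proj(w,[[629,66,z]]),1).tolist())
print(np.round(proj(w,[[629.5,65.4,55],[631,49.3,55]]),1).tolist())
```

```text
(array([631.2,  50.1, 274.1]), array([0.993, 0.119, 0.002]), array([ 0.002,  0.   , -1.   ]), array([ 1.11,  0.17, -0.68]), 19.6, 11.5)
120 112 [[292.5, 254.7], [293.3, 249.0]] [[325.9, 202.1]]
126 106 [[292.3, 253.0], [293.2, 247.2]] [[325.9, 204.0]]
132 100 [[292.2, 251.2], [293.1, 245.5]] [[325.9, 206.0]]
138 94 [[292.0, 249.5], [292.9, 243.7]] [[325.9, 208.1]]
144 88 [[291.9, 247.7], [292.8, 241.9]] [[325.9, 210.3]]
150 82 [[291.7, 245.9], [292.6, 240.1]] [[325.8, 212.6]]
156 76 [[291.6, 244.0], [292.5, 238.2]] [[325.8, 214.9]]
162 70 [[291.4, 242.2], [292.3, 236.4]] [[325.8, 217.4]]
168 64 [[291.2, 240.3], [292.2, 234.5]] [[325.8, 220.0]]
[[326.5, 186.1], [326.0, 204.7]]
```

Hook lowest point is about 95 mm below the origin, so 137 mm below the TCP. Contact with the cartridge top should come near TCP z 189. The hook needs to shift about (+1, −2) mm for best clearance, then go down.

Emit:
move_arm:
  plan:
    - [[0.8,-2.2,-15],[0,0,0]]
    - [[0.8,-2.2,-35],[0,0,0]]
    - [[0.8,-2.2,-55],[0,0,0]]
    - [[0.8,-2.2,-66],[0,0,0]]
    - [[0.8,-2.2,-66],[0,0,0]]

```text
t: 11.92
eef_pos: [630.1, 47.4, 204.7]
orientation: [-2.084, -2.348, 0.004]
contact_force: [-1.5, -0.1, -0.7]
width: 19.8
gripper_force: 25.0
```

Run:
```python
from h import *
print(pose());f=grab_frame("wrist");cv2.imwrite("pics/w8.png",f["color"][:,:,::-1])
s=grab_frame("side");c=proj(s,[[631,60,65]])[0].astype(int)
A=cv2.resize(f["color"][150:250,280:380,::-1],(480,480),interpolation=cv2.INTER_CUBIC)
B=cv2.resize(s["color"][c[1]-30:c[1]+30,c[0]-20:c[0]+20,::-1],(320,480),interpolation=cv2.INTER_CUBIC)
cv2.imwrite("pics/c8.png",np.hstack([A,B]))
```

```text
(array([630.1,  47.4, 204.7]), array([ 0.993,  0.119, -0.004]), array([-0.004, -0.   , -1.   ]), array([-1.5 , -0.13, -0.7 ]), 19.8, 11.92)
```

View pics/c8.png

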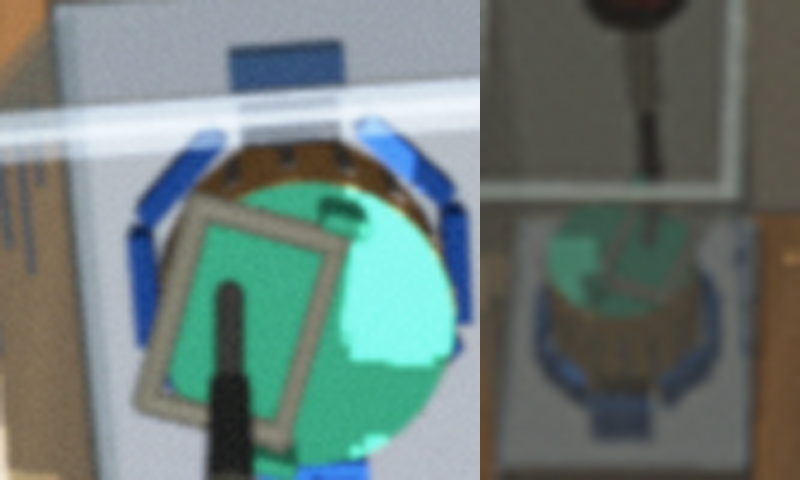

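The crop shows the toe (230,285)–(230,380) over the opening, whose corners are (200,200), (340,243), (275,440) and (150,395), still above the wire. I've used my 10 views, so from here on I work by numbers.

```bash
cat >> h.py <<'E'
def clear():
    pass
E
python3 - <<'E'
from h import *
np.set_printoptions(precision=1,suppress=True)
f=grab_frame("wrist");print(pose())
px=lambda l:np.array(l)/4.8+np.array([280,150])
b=ray(f,px([(200,200),(340,243),(275,440),(150,395)]),60)
C=b[1:3].mean(0);print(b,"axis",C)
y=(b[1]-b[2]);y/=np.linalg.norm(y);x=np.array([y[1],-y[0],0])
print("yaw",ang(b[2],b[1])-90,"bar x",(b[[0,3]].mean(0)-C)@x)
for z in(66,70,74):
    t=ray(f,px([(230,283),(229,385)]),z);print(z,[(float((q-C)@x),float((q-C)@y)) for q in t],t[:, :2])
q=np.array([631.3,47.7,60]);print("TCP cmd in cart",(q-C)@x,(q-C)@y)
E
```

```text
(array([632.1,  47.9, 208. ]), array([1. , 0.1, 0. ]), array([ 0.,  0., -1.]), array([ 0.6, -0. , -0.9]), 19.7, 12.07)
[[625.3  72.   60. ]
 [645.7  68.2  60. ]
 [640.2  38.   60. ]
 [621.3  42.7  60. ]] axis [643.   53.1  60. ]
yaw -10.299999999999997 bar x -20.080906101370402
66 [(-13.634700671231306, 6.603120846645396), (-9.416472399610084, -7.62058970195212)] [[630.7  62. ]
 [632.3  47.3]]
70 [(-13.925364159193727, 7.5232077685187875), (-9.769940184906925, -6.488728999958022)] [[630.6  63. ]
 [632.2  48.5]]
74 [(-14.21602764715615, 8.443294690392179), (-10.12340797020388, -5.35686829796393)] [[630.5  64. ]
 [632.   49.7]]
TCP cmd in cart -10.499807982881578 -7.4105165566903075
```

Emit:
move_arm:
  plan:
    - [[1,0,-4],[0,0,0]]
    - [[1,0,-8],[0,0,0]]
    - [[1,0,-11],[0,0,0]]
    - [[1,0,-11],[0,0,0]]
    - [[1,0,-11],[0,0,0]]

```text
t: 12.48
eef_pos: [632.1, 47.7, 195.5]
orientation: [-2.086, -2.349, 0.001]
contact_force: [-0.1, 0.5, -1.8]
width: 19.8
gripper_force: 25.0
```

```bash
python3 -c "
from h import *
print(pose())"
```

```text
(array([632.1,  47.7, 195.5]), array([ 0.993,  0.118, -0.   ]), array([-0., -0., -1.]), array([-0.1 ,  0.48, -1.82]), 19.8, 12.48)
```

Emit:
move_arm:
  plan:
    - [[0,0,-1],[0,0,0]]
    - [[0,0,-2],[0,0,0]]
    - [[0,0,-2],[0,0,0]]

```text
t: 12.73
eef_pos: [632.2, 47.6, 193.6]
orientation: [-2.086, -2.349, 0.0]
contact_force: [0.1, -0.2, -0.5]
width: 20.0
gripper_force: 25.0
```

Emit:
move_arm:
  plan:
    - [[0,0,-1],[0,0,0]]
    - [[0,0,-1.5],[0,0,0]]
    - [[0,0,-1.5],[0,0,0]]

```text
t: 12.98
eef_pos: [632.3, 47.6, 192.1]
orientation: [-2.086, -2.349, 0.0]
contact_force: [0.3, -0.1, -1.9]
width: 19.4
gripper_force: 25.0
```

Emit:
move_arm:
  plan:
    - [[0,0,-1],[0,0,0]]
    - [[0,0,-1.5],[0,0,0]]
    - [[0,0,-1.5],[0,0,0]]

```text
t: 13.23
eef_pos: [632.2, 47.6, 190.6]
orientation: [-2.086, -2.349, 0.0]
contact_force: [0.5, -0.2, -0.4]
width: 19.8
gripper_force: 25.0
```

Emit:
move_arm:
  plan:
    - [[0,0,-0.5],[0,0,0]]
    - [[0,0,-1],[0,0,0]]
    - [[0,0,-1],[0,0,0]]

```text
t: 13.48
eef_pos: [632.3, 47.7, 189.7]
orientation: [2.086, 2.349, 0.0]
contact_force: [-0.1, 1.0, -0.4]
width: 19.7
gripper_force: 25.0
```

Emit:
move_arm:
  plan:
    - [[0,0,-0.5],[0,0,0]]
    - [[0,0,-1],[0,0,0]]
    - [[0,0,-1],[0,0,0]]

```text
t: 13.73
eef_pos: [632.5, 47.7, 189.2]
orientation: [2.086, 2.349, 0.0]
contact_force: [-0.8, -0.6, 3.8]
width: 20.3
gripper_force: 25.0
```

Emit:
move_arm:
  plan:
    - [[0,0,-0.5],[0,0,0]]
    - [[0,0,-1],[0,0,0]]
    - [[0,0,-1],[0,0,0]]

```text
t: 13.98
eef_pos: [632.8, 47.8, 189.0]
orientation: [2.085, 2.348, 0.001]
contact_force: [-2.8, -0.9, 8.8]
width: 20.1
gripper_force: 25.0
```

Contact felt at TCP z about 189.3, which matches the cartridge top with a 95 mm hook. Easing off to a light touch, then swinging the toe under the bar.

Emit:
move_arm:
  plan:
    - [[0,0,0.8],[0,0,0]]
    - [[0,0,1.4],[0,0,0]]
    - [[0,0,1.4],[0,0,0]]
    - [[0,0,1.4],[0,0,0]]

```text
t: 14.32
eef_pos: [632.5, 47.7, 189.3]
orientation: [2.086, 2.349, 0.0]
contact_force: [-1.5, -0.9, 3.8]
width: 19.6
gripper_force: 25.0
```

Emit:
move_arm:
  plan:
    - [[0,0.5,0],[0,0,4]]
    - [[0,1,0],[0,0,8]]
    - [[0.1,1.5,0],[0,0,12]]
    - [[0.2,2,0],[0,0,16]]
    - [[0.3,2.5,0],[0,0,20]]

```text
t: 14.73
eef_pos: [633.0, 49.7, 189.3]
orientation: [1.642, 2.677, -0.0]
contact_force: [-0.3, -1.0, 2.5]
width: 19.6
gripper_force: 25.0
```

Emit:
move_arm:
  plan:
    - [[0,0.5,0],[0,0,4]]
    - [[0,1,0],[0,0,8]]
    - [[0.1,1.5,0],[0,0,12]]
    - [[0.2,2,0],[0,0,16]]
    - [[0.3,2.5,0],[0,0,20]]

```text
t: 15.15
eef_pos: [633.3, 52.2, 189.3]
orientation: [1.152, 2.922, -0.0]
contact_force: [0.1, -2.1, 4.0]
width: 19.9
gripper_force: 25.0
```

Emit:
move_arm:
  plan:
    - [[0,0.5,0],[0,0,4]]
    - [[0,1,0],[0,0,8]]
    - [[0,1.5,0],[0,0,12]]
    - [[0,2,0],[0,0,16]]
    - [[0,2,0],[0,0,20]]

```text
t: 15.57
eef_pos: [633.4, 54.4, 189.3]
orientation: [0.627, 3.077, -0.0]
contact_force: [-0.5, -0.5, 2.7]
width: 20.0
gripper_force: 25.0
```

Run:
```python
from h import *
print(pose());f=grab_frame("wrist");cv2.imwrite("pics/w9.png",f["color"][:,:,::-1])
for q in("cartridge","bail_bar"):print(find(q,"wrist"),find(q,"side"),find(q,"top"))
```

```text
(array([633.4,  54.4, 189.3]), array([0.391, 0.92 , 0.   ]), array([ 0.001, -0.   , -1.   ]), array([-0.47, -0.54,  2.75]), 20.0, 15.57)
[([634.0, 61.0, 57.0], 0.75), ([637.0, 68.0, 60.0], 0.51)] [([488.0, -277.0, 43.0], 0.28)] []
[([630.0, 68.0, 63.0], 0.7)] [] [([646.0, 80.0, 103.0], 0.6)]
```

Emit:
move_arm:
  plan:
    - [[0,0,0],[0,0,4]]
    - [[0,0,0],[0,0,8]]
    - [[-0.5,0,0],[0,0,12]]
    - [[-1.5,0.2,0],[0,0,14]]
    - [[-2,0.3,0],[0,0,14]]

```text
t: 16.33
eef_pos: [631.4, 55.2, 189.3]
orientation: [0.251, 3.13, 0.001]
contact_force: [2.5, 0.6, 2.1]
width: 20.0
gripper_force: 25.0
```

Run:
```python
from h import *
p=pose();print(p);f=grab_frame("wrist");cv2.imwrite("pics/w10.png",f["color"][:,:,::-1])
# coarse text map of area around the bail: T teal, . grey wire, # dark, b blue
g=cv2.GaussianBlur(f["color"],(3,3),0).astype(int)
c=proj(f,[[640,54.5,60]])[0].astype(int);print(c)
def cl(v):
    r,gg,b=v
    if sum(v)<150:return '#'
    if gg>r+35 and gg>b-5:return 'T'
    if b>r+40 and b>gg+20:return 'b'
    if abs(r-gg)<28 and abs(gg-b)<40:return 'o'
    return '-'
for r in range(c[1]-40,c[1]+36,2):print(r,''.join(cl(g[r,k]) for k in range(c[0]-44,c[0]+44)))
```

```text
(array([631.4,  55.2, 189.3]), array([0.159, 0.987, 0.001]), array([ 0.001,  0.001, -1.   ]), array([2.51, 0.64, 2.08]), 20.0, 16.33)
[327 245]
205 oooooooooooooooobbbbbbboooooooooooooooooooooooooooooooooooooooooobbbbbooooooooooooobbbbo
207 ooooooooooooooobbbbbbooooooooooooooooooooooooooooooooooooooooooooooooooooooooooooobboooo
209 oooooooooooooobbbbbboooooooooooooooooooooooooooooooooooooooooooooooooooooooooooooooooooo
211 ooooooooooooobbbbbboooooooooooooooooooooooooooooooooooooooooooooooooooooooooooooooobbbbb
213 oooooooooooobbbbbboooooooooooooooooooo---oooooooooooooooooooooooooooooooooooooooooobbbbb
215 ooooooooooobbbbbboooooooooooooooooooooooooooooooooooooooooooooooooooooooooooooooooobbbbb
217 oooooooooobbbbbbooooooooooooooooooooooooooooooooooooooooooooooooooooooooooooooooooobbbbb
219 ooooooooobbbbbboooooooooooooooooooooooooooooooooooooooooooooooooooooooooooooo##ooooobbbb
221 oooooooobbbbbboooooooooooTTTTT--ooooo----oooooooooooooo-TTTTTTTT-oooooooo#######ooooobbb
223 ooooooobbbbbbooooooooooooo--------------ooooooooo-TTTTTTTTTTTTTTTooooooo#########ooooobb
225 oooooobbbbbbbooooooooo
[... 1877 characters left out ...]
######################TTTTToooooooo--------------
267 oooooooooooooooooooooooooo######################################ooooo-------------------
269 ooooooooooooooooooooooo############################################oooo----------oo----o
271 ooooooooooooooooooooo#################################################oooo-----oooo-----
273 ooooooooooooooooooo####################################################oooooo------o---o
275 oooooooooooooooooo#######################################################ooo--o---------
277 ooooooooooooooooo########################################################oooo-----------
279 oooooooooooooooo##########################################################ooo-o---------
```

The coarse pixel map shows the rod inside the frame, and the toe crossing under the bar's line. Raising along the handle's arc.

Emit:
move_arm:
  plan:
    - [[0.6,0,5],[0,0,0]]
    - [[2.7,-0.4,10],[0,0,0]]
    - [[4.5,-0.7,13],[0,0,0]]
    - [[4.5,-0.7,13],[0,0,0]]

```text
t: 16.72
eef_pos: [635.8, 54.2, 202.7]
orientation: [0.253, 3.131, 0.0]
contact_force: [-0.4, -0.3, -0.7]
width: 19.5
gripper_force: 25.0
```

```bash
cat >> h.py <<'E'
def tmap(f,c,h=40,w=44,st=2):
    g=cv2.GaussianBlur(f["color"],(3,3),0).astype(int)
    def cl(v):
        r,gg,b=v
        if sum(v)<150:return '#'
        if gg>r+35 and gg>b-5:return 'T'
        if b>r+40 and b>gg+20:return 'b'
        if abs(r-gg)<28 and abs(gg-b)<40:return 'o'
        return '-'
    for r in range(max(0,c[1]-h),c[1]+h,st):print(r,''.join(cl(g[r,k]) for k in range(c[0]-w,c[0]+w)))
E
python3 - <<'E'
from h import *
print(pose());f=grab_frame("wrist")
c=proj(f,[[640,54.5,60]])[0].astype(int);print(c);tmap(f,c,44)
E
```

```text
(array([635.8,  54.2, 202.7]), array([0.161, 0.987, 0.   ]), array([ 0.001,  0.   , -1.   ]), array([-0.39, -0.28, -0.66]), 19.5, 16.72)
[328 233]
189 ooooooooooooooooooooooobbbbbbbbbbbbbbbbbooooooooobbbbbbbbbbbbbbbbooooooooooooooooooooooo
191 ooooooooooooooooooooobbbbbbbbbbbbbboooooooooooooooobbbbbbbbbbbbbbboooooooooooooooooooooo
193 ooooooooooooooooooooobbbbbbbbbooooooooooooooooooooooooooooobbbbooooooooooooooooooooooooo
195 ooooooooooooooooobbbbbbbooooooooooooooooooooooooooooooooooooooooobbbooooooooooobbbbbbbbo
197 ooooooooooooooobbbbbbooooooooooooooooooooooooooooooooooooooooooooooooooooooooobbbbbbbbbo
199 ooooooooooooooobbbbbooooooooooooooooooooooooooooooooooooooooooooooooooooooooooobbbbbbbbb
201 oooooooooooooobbbbboooooooooooooooooooooooooooooooooooooooooooooooooooooooooooobbbbbbbbb
203 ooooooooooooobbbbboooooooooooooooooooo-----------ooooooooooooooooooooooo####oooobbbbbbbb
205 oooooooooooobbbbbooooooooooooooo------------oooooo--TTTTTTTT-oooooooo#######ooooobbbbbbb
207 ooooooooooobbbbbboooooooooooo---------oooooooo-TTTTTTTTTTTTTTTToooooo########ooooobbbbbb
209 oooooooooobbbbbbooo
[... 2438 characters left out ...]
#############oooooooooooooooooo-ooooooooo-ooooooo
263 ooooooooooooooooooooooooooooooo###########################oooooooooooooooooooooooooooooo
265 ooooooooooooooooooooooooooo##################################oooooooooooooooooo--ooooooo
267 ooooooooooooooooooooooooo#######################################ooooo--oo-oooooooooooo--
269 oooooooooooooooooooooo############################################ooooo-----------------
271 ooooooooooooooooooo##################################################ooo---------------o
273 ooooooooooooooooo######################################################oo----ooo---ooooo
275 oooooooooooooooo########################################################ooooooooooo-----
```

The handle is following: the bar is now at row 217 with the toe tip showing beyond it at rows 205–213. Continuing to upright, then a gentle pull.

Emit:
move_arm:
  plan:
    - [[2.8,-0.5,2.8],[0,0,0]]
    - [[5.8,-1,5],[0,0,0]]
    - [[8.8,-1.4,6.4],[0,0,0]]
    - [[12.5,-2,7],[0,0,0]]
    - [[12.5,-2,7],[0,0,0]]

```text
t: 17.18
eef_pos: [648.8, 52.0, 209.3]
orientation: [0.253, 3.131, 0.0]
contact_force: [0.3, 1.0, -0.7]
width: 19.8
gripper_force: 25.0
```

Emit:
move_arm:
  plan:
    - [[1,0,0.5],[0,0,0]]
    - [[2,-0.3,1],[0,0,0]]
    - [[2,-0.3,1],[0,0,0]]
    - [[2,-0.3,1],[0,0,0]]

```text
t: 17.52
eef_pos: [649.9, 51.9, 209.9]
orientation: [-0.252, -3.131, -0.0]
contact_force: [-0.2, 0.7, -1.7]
width: 19.9
gripper_force: 25.0
```

Run:
```python
from h import *
print(pose());f=grab_frame("wrist")
c=proj(f,[[640,54.5,60]])[0].astype(int);print(c);tmap(f,c,40)
```

```text
(array([649.9,  51.9, 209.9]), array([0.16 , 0.987, 0.   ]), array([-0.,  0., -1.]), array([-0.16,  0.7 , -1.72]), 19.9, 17.52)
[328 210]
170 oooooooooooooooooooooobbbbbbbbbbbbbbbboooooooooooooooooooobbbbbbbbbooooooooooooooooooooo
172 ooooooooooooooooooooobbbbbbbbbbboooooooooooooooooooooooobbbbbbbbbbbbbooooooooooooooooooo
174 ooooooooooooooooooooobbbbbboooooooooooooooooooooooooooooooobbbbbbbbbbboooooooobb##bbbboo
176 ooooooooooooooooobbboooooooooooooooooooooooooooooooooooooooooooobbbbbooooooooobbbbbbbbbo
178 ooooooooooooooooobboooooooooooooooooooooooooooooooooooooooooooooooooooo##ooooobbbbbbbbbb
180 ooooooooooooooooobboooooooooooooooo-TTTTTTTTTTTTTTTTT-ooooooooooooooo#####ooooobbbbbbbbb
182 oooooooooooooobbbboooooooooooo-TTTTTTTTTTTTTTTTTTTTTTTTTTTToooooooooo######ooooobbbbbbbb
184 oooooooooooooooooooooooooooTTTTTTTTTTTTTTTTTTTTTTTTTTTTTTTTTTTooooooo#######oooobbbbbbbb
186 oooooooooooooooobooooooo-TTTTTTTTTTTTTTTTTTTTTTTTTTTTTTTTTTTTTTToooo########ooooobbbbbbb
188 ooooooooooobbbbbboooooTTTTTTTTTTTTTTTTTTTTTTTTTTTTTTTTTTTTTTTTTTTTooo########ooooobbbbbb
190 oooooooooobbbbbbooooTTTTTTTT
[... 2057 characters left out ...]
TT######TTTTTTTTTTTTT-ooooooooooooooooooo--------
236 oooooooooooooooooooooooooooooooo-TTTTTTT-######-TTTTTTTToooooooooooooooooooooooooooooooo
238 ooooooooooooooooooooooooooooooooooooooooo######ooooooooooooooooooooooooooooooooooooooooo
240 ooooooooooooooooooooooooooooooooooooooooo#######oooooooooooooooooooooooooooo-ooooooooooo
242 oooooooooooooooooooooooooooooooooooooooo########oooooooooooooooooooooooooooooooooooooooo
244 oooooooooooooooooooooooooooooooooooooooo########oooooooooooooooooooooooooooooooooooooooo
246 oooooooooooooooooooooooooooooooooooooooo########oooooooooooooooooooooooooooooooooooooooo
248 oooooooooooooooooooooooooooooooooooooooo########ooo-oooooooooooooooooooooooooooooooooooo
```

The handle is upright with the toe under the bar. Now a gentle straight pull.

Emit:
move_arm:
  plan:
    - [[0,0,0.6],[0,0,0]]
    - [[0,0,1.2],[0,0,0]]
    - [[0,0,1.8],[0,0,0]]
    - [[0,0,2.4],[0,0,0]]
    - [[0,0,3],[0,0,0]]

```text
t: 17.98
eef_pos: [649.4, 51.7, 212.6]
orientation: [-0.252, -3.13, 0.001]
contact_force: [0.6, 0.7, -7.6]
width: 19.7
gripper_force: 25.0
```

Emit:
move_arm:
  plan:
    - [[0,0,0.5],[0,0,0]]
    - [[0,0,1],[0,0,0]]
    - [[0,0,1.5],[0,0,0]]
    - [[0,0,2],[0,0,0]]
    - [[0,0,2],[0,0,0]]

```text
t: 18.4
eef_pos: [649.9, 52.0, 215.2]
orientation: [0.252, 3.131, 0.0]
contact_force: [0.4, 0.6, -6.4]
width: 20.0
gripper_force: 25.0
```

Emit:
move_arm:
  plan:
    - [[0,0,0.8],[0,0,0]]
    - [[0,0,1.6],[0,0,0]]
    - [[0,0,2.4],[0,0,0]]
    - [[0,0,3.2],[0,0,0]]
    - [[0,0,4],[0,0,0]]

```text
t: 18.82
eef_pos: [649.9, 52.0, 219.2]
orientation: [0.252, 3.131, 0.0]
contact_force: [-0.1, -0.6, -7.5]
width: 19.7
gripper_force: 25.0
```

Emit:
move_arm:
  plan:
    - [[0,0,0.8],[0,0,0]]
    - [[0,0,1.6],[0,0,0]]
    - [[0,0,2.4],[0,0,0]]
    - [[0,0,3.2],[0,0,0]]
    - [[0,0,4],[0,0,0]]

```text
t: 19.23
eef_pos: [650.5, 52.3, 224.1]
orientation: [0.252, 3.13, 0.001]
contact_force: [-0.1, 1.3, -1.7]
width: 20.0
gripper_force: 25.0
```

Emit:
move_arm:
  plan:
    - [[0,0,0.8],[0,0,0]]
    - [[0,0,1.6],[0,0,0]]
    - [[0,0,2.4],[0,0,0]]
    - [[0,0,3.2],[0,0,0]]
    - [[0,0,4],[0,0,0]]

```text
t: 19.65
eef_pos: [649.9, 52.0, 227.2]
orientation: [0.252, 3.131, -0.0]
contact_force: [-0.4, -0.5, -1.9]
width: 19.6
gripper_force: 25.0
```

Run:
```python
from h import *
print(pose());f=grab_frame("wrist")
tmap(f,np.array([328,210]),36,46,3)
```

```text
(array([649.9,  52. , 227.2]), array([ 0.16 ,  0.987, -0.   ]), array([ 0., -0., -1.]), array([-0.41, -0.5 , -1.9 ]), 19.6, 19.65)
174 oooooooooooooooooooooboooooooooooooooooooooooooooooooooooooo##oooooooooooooooobbbbbbbbbooooo
177 ooooooooooooooooooobboooooooooooooo-TTTTTTTTTTTTTTTTTTooooooooooooo######oooooobbbbbbbbboooo
180 oooooooooooooooooobbbooooooo-TTTTTTTTTTTTTTTTTTTTTTTTTTTTTTT-ooooooo######oooooobbbbbbbbbooo
183 ooooooooooooooobbbbbboooTTTTTTTTTTTTTTTTTTTTTTTTTTTTTTTTTTTTTTTTTooo#######oooooobbbbbbbbboo
186 ooooooooooooobbbbbbooTTTTTTTTTTTTTTTTTTTTTTTTTTTTTTTTTTTTTTTTTTTTTTToooo####oooooobbbbbbbbbo
189 oooooooooooobbbbbboTTTTTTTTTTTTTTTTTTTTTTTTTTTTTTTTTTTTTTTTTTTTTTTTTTTooo####oooooobbbbbbbbb
192 oooooooooooobbbbbTTTTTTTTTTTTTTTTTTTTTTTTTTTTTTTTTTTTTTTTTTTTTTTTTTTTTTToo####ooooooobbbbboo
195 ooooooooooooooooTTTTTTTTTTTTTTTTTTTTTTTTTTTTTTTTTTTTTTTTTTTTTTTTTTTTTTTTTooooooooooooooooooo
198 ooobbb##booooooTTTTTTTTTTTTTTTTTTTTTTTTTTTTTTTTTTTTTTTTTTTTTTTTTTTTTTTTTTToobbbboooooooooooo
201 obbbbbbbbboooooTTTTTTTTTTTTTTTTTTTTTTTTTTTTTTTTTTTTTTTTTTTTTTTTTTTTTTTTTTT-bbbbbbooooooooooo
[... 658 characters left out ...]
ooooooooooooooooooooo
225 ooooooooooooooooooooooTTTTTTTTTTTTTTTTTTTTTT-oooTTTTTTTTTTTTTTTTTTTT-ooooooooooooooo--------
228 ooooooooooooooooooooooooo-TTTTTTTTTTTTTTTTTT####TTTTTTTTTTTTTTTTToooooooooooooo-------------
231 ooooooooooooooooooooooooooooo-TTTTTTTTTTTTT######TTTTTTTTTTT-ooooooooooooooooooooooooooooooo
234 oooooooooooooooooooooooooooooooooooo-TTTTTo######oTTToooooooooooooooo-oooooooooooooooooooooo
237 ooooooooooooooooooooooooooooooooooooooooooo#######oooooooooooooooooooooooooooooooooooooooooo
240 oooooooooooooooooooooooooooooooooooooooooo########oooooooooooooooooooooooooooooooooooooooooo
243 oooooooooooooooooooooooooooooooooooooooooo########ooooooooooooooooooooooooooooooooo---------
```

The seat let go (the force dropped to the hanging weight) and the cartridge is hanging. Lifting it out.

Emit:
move_arm:
  plan:
    - [[0,0,3],[0,0,0]]
    - [[0,0,8],[0,0,0]]
    - [[0,0,15],[0,0,0]]
    - [[0,0,23],[0,0,0]]
    - [[0,0,31],[0,0,0]]

```text
t: 20.12
eef_pos: [650.0, 52.1, 259.2]
orientation: [0.252, 3.131, 0.0]
contact_force: [0.3, -0.1, -2.6]
width: 20.0
gripper_force: 25.0
```

Emit:
move_arm:
  plan:
    - [[0,0,9],[0,0,0]]
    - [[0,0,18],[0,0,0]]
    - [[0,0,27],[0,0,0]]
    - [[0,0,36],[0,0,0]]
    - [[0,0,45],[0,0,0]]

```text
t: 20.53
eef_pos: [649.9, 52.0, 304.2]
orientation: [0.252, 3.131, 0.0]
contact_force: [0.4, 0.4, -2.3]
width: 19.8
gripper_force: 25.0
```

Emit:
move_arm:
  plan:
    - [[0,0,9],[0,0,0]]
    - [[0,0,18],[0,0,0]]
    - [[0,0,27],[0,0,0]]
    - [[0,0,36],[0,0,0]]
    - [[0,0,45],[0,0,0]]

```text
t: 20.95
eef_pos: [649.9, 52.0, 349.0]
orientation: [-0.252, -3.131, 0.0]
contact_force: [0.0, 1.3, -1.7]
width: 20.0
gripper_force: 25.0
```

Emit:
move_arm:
  plan:
    - [[0,0,9],[0,0,0]]
    - [[0,0,17],[0,0,0]]
    - [[0,0,23],[0,0,0]]
    - [[0,0,27],[0,0,0]]
    - [[0,0,29],[0,0,0]]

```text
t: 21.37
eef_pos: [650.0, 52.0, 377.8]
orientation: [0.252, 3.131, 0.0]
contact_force: [0.7, -0.1, -1.7]
width: 19.6
gripper_force: 25.0
```

Run:
```python
from h import *
print(pose())
for c in("wrist","side","top"):
    grab_frame(c)
    for q in("cartridge","bail_bar"):print(c,q,find(q,c))
f=grab_frame("wrist");tmap(f,np.array([328,210]),36,46,4)
```

```text
(array([650. ,  52. , 377.8]), array([0.16 , 0.987, 0.   ]), array([ 0.001,  0.   , -1.   ]), array([ 0.74, -0.11, -1.71]), 19.6, 21.37)
wrist cartridge [([634.0, 57.0, 224.0], 0.78)]
wrist bail_bar [([637.0, 53.0, 250.0], 0.86)]
side cartridge [([633.0, 69.0, 217.0], 0.78)]
side bail_bar [([729.0, -289.0, 53.0], 0.57), ([635.0, 51.0, 243.0], 0.38)]
top cartridge []
top bail_bar [([719.0, -88.0, 144.0], 0.68), ([726.0, -297.0, 81.0], 0.59)]
174 oooooooooooooobbbbbbboooo#####ooooooooooooooooooooooooooooo###ooobbbbbbooooooooooooooooooooo
178 oooooooooooooooobbbbbbbooooooooo-TTTTTTTTTTTTTTTTTTTTTTTTooooooooooooooooooooooooooooooooooo
182 ooooooooooooooooobbbbbooooTTTTTTTTTTTTTTTTTTTTTTTTTTTTTTTTTTTTTooooo#ooooooooooooooooooooooo
186 ooooooooooooooooooooo-TTTTTTTTTTTTTTTTTTTTTTTTTTTTTTTTTTTTTTTTTTTTTToooooooooooooooooooooooo
190 oooooooooooooooooo-TTTTTTTTTTTTTTTTTTTTTTTTTTTTTTTTTTTTTTTTTTTTTTTTTTTTooooooooo------------
194 oooooooooooooooo-TTTTTTTTTTTTTTTTTTTTTTTTTTTTTTTTTTTTTTTTTTTTTTTTTTTTTTTTooooo--------------
198 ooooooooooooooo-TTTTTTTTTTTTTTTTTTTTTTTTTTTTTTTTTTTTTTTTTTTTTTTTTTTTT
[... 390 characters left out ...]
TT-oooooooooooooooooo
218 ooooooooooooooooo-TTTTTTTTTTTTTTTTTTTTTTTTToooooooooooooooooooooooooTTTToooooooooooo--------
222 ooooooooooooooooooooTTTTTTTTTTTTTTTTTTTTTTTTooooTTTTTTTTTTTTTTTTTTTTTTooo-------------------
226 oooooooooooooooooooooooTTTTTTTTTTTTTTTTTTTTT-o#oTTTTTTTTTTTTTTTTTT--------------------------
230 ooooooooooooooooooooooooooooTTTTTTTTTTTTTTT######TTTTTTTTTTTTT------------------------------
234 oooooooooooooooooooooooooooooooooooooo-TTTo######oo-----------------------------------------
238 oooooooooooooooooooooooooooooo------------o######o------------------------------------------
242 ooooooooooooooooooooooooooooooo----------oo#######o-----------------------------------------
```

The cartridge hangs level with its underside at about z 180. Carrying it smoothly to the tray: TCP goal (489,−387.5), which puts the cartridge at (480,−386).

Emit:
move_arm:
  plan:
    - [[-1,-2.8,0],[0,0,0]]
    - [[-3.4,-9.4,0],[0,0,0]]
    - [[-7.2,-19.7,0],[0,0,0]]
    - [[-12.4,-33.8,0],[0,0,0]]
    - [[-18.6,-50.7,0],[0,0,0]]

```text
t: 22.28
eef_pos: [630.8, 0.4, 377.1]
orientation: [-0.251, -3.131, -0.0]
contact_force: [-0.8, -0.3, -1.8]
width: 20.0
gripper_force: 25.0
```

Emit:
move_arm:
  plan:
    - [[-6.2,-16.9,0],[0,0,0]]
    - [[-12.4,-33.8,0],[0,0,0]]
    - [[-18.6,-50.7,0],[0,0,0]]
    - [[-24.8,-67.6,0],[0,0,0]]
    - [[-31,-84.5,0],[0,0,0]]

```text
t: 22.7
eef_pos: [599.4, -85.4, 377.2]
orientation: [0.254, 3.131, -0.001]
contact_force: [-0.1, -0.3, -1.8]
width: 19.8
gripper_force: 25.0
```

Emit:
move_arm:
  plan:
    - [[-6.2,-16.9,0],[0,0,0]]
    - [[-12.4,-33.8,0],[0,0,0]]
    - [[-18.6,-50.7,0],[0,0,0]]
    - [[-24.8,-67.6,0],[0,0,0]]
    - [[-31,-84.5,0],[0,0,0]]

```text
t: 23.12
eef_pos: [568.2, -169.8, 377.2]
orientation: [-0.254, -3.131, 0.001]
contact_force: [0.1, -0.1, -1.3]
width: 20.1
gripper_force: 25.0
```

Emit:
move_arm:
  plan:
    - [[-6.2,-16.9,0],[0,0,0]]
    - [[-12.4,-33.8,0],[0,0,0]]
    - [[-18.6,-50.7,0],[0,0,0]]
    - [[-24.8,-67.6,0],[0,0,0]]
    - [[-31,-84.5,0],[0,0,0]]

```text
t: 23.53
eef_pos: [537.0, -254.2, 377.2]
orientation: [-0.254, -3.131, 0.001]
contact_force: [0.1, 0.3, -1.7]
width: 19.5
gripper_force: 25.0
```

Emit:
move_arm:
  plan:
    - [[-6.2,-16.9,0],[0,0,0]]
    - [[-12.4,-33.8,0],[0,0,0]]
    - [[-18.6,-50.7,0],[0,0,0]]
    - [[-24.8,-67.6,0],[0,0,0]]
    - [[-31,-84.5,0],[0,0,0]]

```text
t: 23.95
eef_pos: [505.9, -338.6, 377.2]
orientation: [-0.254, -3.131, 0.001]
contact_force: [0.5, -0.2, -1.9]
width: 19.7
gripper_force: 25.0
```

Emit:
move_arm:
  plan:
    - [[-6.2,-16.9,0],[0,0,0]]
    - [[-11.4,-31,0],[0,0,0]]
    - [[-15.1,-41.3,0],[0,0,0]]
    - [[-17.5,-47.9,0],[0,0,0]]
    - [[-18.6,-50.7,0],[0,0,0]]

```text
t: 24.37
eef_pos: [488.0, -388.7, 377.0]
orientation: [-0.255, -3.131, 0.0]
contact_force: [0.4, -0.7, -2.1]
width: 19.8
gripper_force: 25.0
```

Run:
```python
from h import *
print(pose(),np.round(observe()["qpos"],2))
for c in("wrist","side","top"):
    f=grab_frame(c)
    for q in("cartridge","tray","fresh"):print(c,q,find(q,c))
f=grab_frame("wrist");tmap(f,np.array([328,210]),36,46,4)
t=grab_frame("top")
```

```text
(array([ 488. , -388.7,  377. ]), array([ 0.162,  0.987, -0.   ]), array([-0., -0., -1.]), array([ 0.37, -0.74, -2.07]), 19.8, 24.37) [ 1.07  0.48 -0.69  1.43  0.31  1.34  1.77]
wrist cartridge [([470.0, -390.0, 222.0], 0.69), ([605.0, -106.0, 86.0], 0.57)]
wrist tray [([464.0, -331.0, 6.0], 0.58)]
wrist fresh [([490.0, -297.0, 41.0], 0.98)]
side cartridge [([476.0, -365.0, 211.0], 0.72), ([489.0, -278.0, 41.0], 0.59)]
side tray [([475.0, -346.0, 3.0], 0.59)]
side fresh [([488.0, -275.0, 45.0], 0.65)]
top cartridge [([472.0, -377.0, 219.0], 0.94), ([730.0, -301.0, 82.0], 0.29)]
top tray [([478.0, -347.0, 0.0], 0.66)]
top fresh [([496.0, -289.0, 44.0], 0.73), ([490.0, 338.0, 11.0], 0.21)]
174 ----oooooooooooooooooooooooooooo####ooo#########oooo##########oooooooooooooooooooooooooooooo
178 -----oooooooooooooooooooooooooooo-TTTTTTTTTTTTTTTTTTTTTTooooooo##ooooooooooooooooooooooooooo
182 ------oooooooooooooooooooo-TTTTTTTTTTTTTTTTTTTTTTTTTTTTTTTTTTTTooo###ooooooooooooooooooooooo
186 -------oooooooooooooooTTTTTTTTTTTTTTTTTTTTTTTTTTTTTTTTTTTTTTTTTTTTT-oooooooooooooooooooooooo
190 --------ooo
[... 642 characters left out ...]
TTToooooooooooooooooo
218 --------------ooooTTTTTTTTTTTTTTTTTTTTTTT-ooooooooooooooooooooooooooTTTToooooooooooooooooooo
222 ---------------oooooTTTTTTTTTTTTTTTTTTTTTTTTo##oTTTTTTTTTTTTTTTTTTTTTTooo-------------------
226 ----------------ooooooo-TTTTTTTTTTTTTTTTTTTTo##oTTTTTTTTTTTTTTTTTT--------------------------
230 ----------------oooooooooooooTTTTTTTTTTTTTT######TTTTTTTTTTTTT------------------------------
234 ---------------------------------------TTTo######oo-----------------------------------------
238 ------------------------------------------o#######o-----------------------------------------
242 ------------------------------------------o#######o-----------------------------------------
```

The cartridge is over the free half of the tray. Lowering gently.

Emit:
move_arm:
  plan:
    - [[0,0,-3],[0,0,0]]
    - [[0,0,-9],[0,0,0]]
    - [[0,0,-18],[0,0,0]]
    - [[0,0,-28],[0,0,0]]
    - [[0,0,-38],[0,0,0]]

```text
t: 25.48
eef_pos: [488.4, -387.4, 337.6]
orientation: [-0.252, -3.131, -0.001]
contact_force: [0.2, 0.3, -2.2]
width: 19.8
gripper_force: 25.0
```

Emit:
move_arm:
  plan:
    - [[0,0,-10],[0,0,0]]
    - [[0,0,-20],[0,0,0]]
    - [[0,0,-30],[0,0,0]]
    - [[0,0,-40],[0,0,0]]
    - [[0,0,-50],[0,0,0]]

```text
t: 25.9
eef_pos: [488.7, -387.4, 288.0]
orientation: [-0.252, -3.131, -0.0]
contact_force: [0.3, -0.1, -0.9]
width: 19.6
gripper_force: 25.0
```

Emit:
move_arm:
  plan:
    - [[0,0,-10],[0,0,0]]
    - [[0,0,-20],[0,0,0]]
    - [[0,0,-30],[0,0,0]]
    - [[0,0,-40],[0,0,0]]
    - [[0,0,-50],[0,0,0]]

```text
t: 26.32
eef_pos: [488.7, -387.4, 238.1]
orientation: [0.252, 3.131, -0.0]
contact_force: [0.3, -0.5, -2.4]
width: 19.8
gripper_force: 25.0
```

Emit:
move_arm:
  plan:
    - [[0,0,-9],[0,0,0]]
    - [[0,0,-16],[0,0,0]]
    - [[0,0,-22],[0,0,0]]
    - [[0,0,-26],[0,0,0]]
    - [[0,0,-28],[0,0,0]]

```text
t: 26.73
eef_pos: [488.6, -387.4, 210.5]
orientation: [-0.252, -3.131, -0.0]
contact_force: [0.1, 0.4, -1.8]
width: 20.0
gripper_force: 25.0
```

Run:
```python
from h import *
print(pose())
for c in("wrist","side","top"):
    f=grab_frame(c)
    for q in("cartridge","fresh"):print(c,q,find(q,c))
```

```text
(array([ 488.6, -387.4,  210.5]), array([0.16 , 0.987, 0.   ]), array([-0.,  0., -1.]), array([ 0.11,  0.35, -1.79]), 20.0, 26.73)
wrist cartridge [([468.0, -382.0, 57.0], 0.7)]
wrist fresh [([487.0, -294.0, 43.0], 0.61)]
side cartridge [([473.0, -369.0, 50.0], 0.82)]
side fresh [([488.0, -278.0, 44.0], 0.91), ([488.0, -384.0, 170.0], 0.51)]
top cartridge [([474.0, -382.0, 51.0], 0.58)]
top fresh [([493.0, -291.0, 44.0], 0.8), ([676.0, -418.0, 23.0], 0.37)]
```

Emit:
move_arm:
  plan:
    - [[0,0,-1.2],[0,0,0]]
    - [[0,0,-2.4],[0,0,0]]
    - [[0,0,-3.6],[0,0,0]]
    - [[0,0,-4.6],[0,0,0]]
    - [[0,0,-5.6],[0,0,0]]

```text
t: 27.6
eef_pos: [488.6, -387.4, 205.3]
orientation: [-0.252, -3.131, -0.0]
contact_force: [0.3, -0.0, -2.2]
width: 20.0
gripper_force: 25.0
```

Emit:
move_arm:
  plan:
    - [[0,0,-0.8],[0,0,0]]
    - [[0,0,-1.6],[0,0,0]]
    - [[0,0,-2.4],[0,0,0]]
    - [[0,0,-3.2],[0,0,0]]
    - [[0,0,-4],[0,0,0]]

```text
t: 28.02
eef_pos: [488.8, -387.4, 201.6]
orientation: [0.252, 3.131, -0.0]
contact_force: [-0.3, 0.7, -1.0]
width: 19.8
gripper_force: 25.0
```

Emit:
move_arm:
  plan:
    - [[0,0,-0.8],[0,0,0]]
    - [[0,0,-1.6],[0,0,0]]
    - [[0,0,-2.4],[0,0,0]]
    - [[0,0,-3.2],[0,0,0]]
    - [[0,0,-4],[0,0,0]]

```text
t: 28.43
eef_pos: [488.7, -387.5, 197.5]
orientation: [0.252, 3.131, -0.0]
contact_force: [0.6, 0.3, -0.6]
width: 20.3
gripper_force: 25.0
```

Run:
```python
from h import *
print(pose())
f=grab_frame("wrist");tmap(f,np.array([328,210]),40,46,3)
for c in("wrist","top"):
    grab_frame(c);print(find("cartridge",c),find("bail_bar",c))
```

```text
(array([ 488.7, -387.5,  197.5]), array([ 0.16 ,  0.987, -0.   ]), array([ 0., -0., -1.]), array([ 0.59,  0.3 , -0.63]), 20.3, 28.43)
170 ooooooooooooooooooooooooooooooooooooooooo##oooooo####ooooooooooooooooooooooooooooooooooooooo
173 ooooooooooooooooooooooooooooooooooo#########################oooooooooooooooooooooooooooooooo
176 oooooooooooooooooooooooooooooo########ooooooooooooooooooo########ooooooooooooooooooooooooooo
179 oooooooooooooooooooooooooooo##oooooTTTTTTTTTTTTTTTTTTTTTTTTToooooooooooooooooooooooooooooooo
182 ooooooooooooooooooooooooo##oooTTTTTTTTTTTTTTTTTTTTTTTTTTTTTTTTTTTooo###ooooooooooooooooooooo
185 ooooooooooooooooooooooo#ooTTTTTTTTTTTTTTTTTTTTTTTTTTTTTTTTTTTTTTTTTTTooooooooooooooooooooooo
188 oooooooooooooooooooooooTTTTTTTTTTTTTTTTTTTTTTTTTTTTTTTTTTTTTTTTTTTTTTTTToooooooooooooooooooo
191 oooooooooooooooooooooTTTTTTTTTTTTTTTTTTTTTTTTTTTTTTTTTTTTTTTTTTTTTTTTTTTTToooooooooooooooooo
194 ooooooooooooooooooooTTTTTTTTTTTTTTTTTTTTTTTTTTTTTTTTTTTTTTTTTTTTTTTTTTTTTTTToooooooooooooooo
197 ooooooooooooooooooTTTTTTTTTTTTTTTTTTTTTTTTTTTTTTTTTTTTTTTTTTTTTTTTTTTTTTTTTTToooooooooooo
[... 1111 characters left out ...]
TTTTTTT######-TTTTTTTTTTTT-ooooooooooooooooooooooooooooo
236 oooooooooooooooooooooooooooooooooooooooo-oo######oTTTT--oooooooooooooooooooooooooooooooooooo
239 ooooooooooooooooooooooooooooooooooooooooooo######ooooooooooooooooooooooooooooooooooooooooooo
242 ooooooooooooooooooooooooooooooooooooooooooo######ooooooooooooooooooooooooooooooooooooooooooo
245 ooooooooooooooooooooooooooooooooooooooooooo#######oooooooooooooooooooooooooooooooooooooooooo
248 ooooooooooooooooooooooooooooooooooooooooooo######ooooooooooooooooooooooooooooooooooooooooooo
[([469.0, -383.0, 47.0], 0.79)] [([474.0, -385.0, 74.0], 0.77), ([674.0, -426.0, 42.0], 0.54)]
[([471.0, -379.0, 41.0], 0.72)] [([468.0, -380.0, 43.0], 0.53)]
```

The cartridge stands, the force is back to the tool's own weight, and the toe is free between bar and pin. Withdrawing along tool +x, then up.

Emit:
move_arm:
  plan:
    - [[4,-0.6,0],[0,0,0]]
    - [[9,-1.5,0],[0,0,0]]
    - [[15,-2.4,0],[0,0,0]]
    - [[22,-3.6,0],[0,0,0]]
    - [[30,-4.9,0],[0,0,0]]

```text
t: 29.2
eef_pos: [519.5, -392.4, 197.5]
orientation: [0.252, 3.131, 0.0]
contact_force: [0.5, -0.3, -1.7]
width: 19.9
gripper_force: 25.0
```

Run:
```python
from h import *
print(pose())
f=grab_frame("wrist");tmap(f,np.array([328,190]),50,46,4)
for c in("wrist","top","side"):
    grab_frame(c);print(find("cartridge",c),find("bail_bar",c),find("fresh",c))
```

```text
(array([ 519.5, -392.4,  197.5]), array([0.16 , 0.987, 0.   ]), array([ 0., -0., -1.]), array([ 0.47, -0.26, -1.72]), 19.9, 29.2)
140 ooooooooooooooooooooooooooTTTTTTTTTTTTTTTTTTTTTTTTTTTTTTTTTTTTTTTTTTT-oooooooooooooooooooooo
144 ooooooooooooooooooooooTTTTTTTTTTTTTTTTTTTTTTTTTTTTTTTTTTTTTTTTTTTTTTTTTTTooooooooooooooooooo
148 ooooooooooooooooooooTTTTTTTTTTTTTTTTTTTTTTTTTTTTTTTTTTTTTTTTTTTTTTTTTTTTTTTooooooooooooooooo
152 ooooooooooooooooooTTTTTTTTTTTTTTTTTTTTTTTTTTTTTTTTTTTTTTTTTTTTTTTTTTTTTTTTTTTooooooooooooooo
156 oooooooooooooooooTTTTTTTTTTTTTTTTTTTTTTTTTTTTTTTTTTTTTTTTTTTTTTTTTTTTTTTTTTTTToooooooooooooo
160 ooooooooooooooooTTTTTTToooo-TTTTTTTTTTTTTTTTTTTTTTTTTTTTTTTTTTTTTTTTTTTTTTTTTTTooooooooooooo
164 ooooooooooooooooTTTTT-ooooooooooooooooooooooooooo---TTTTTTTTTTTTTTTTTTTTTTTTTTTooooooooooooo
168 oooooooooooooooo-TTTTTT--ooooooooooooooooooooooooooooooooooooooooooooooo-TTTTT-ooooooooooooo
172 ooooooooooooooooo-TTTTTTTTTTTTTTTTTTTTTTTTTTT--oooooooooooooooooooooooooo-TTT-oooooooooooooo
176 oooooooooooooooooooTTTTTTTTTTTTTTTTTTTTTTTTTTTTTTTTTTTTTTTTTTTTTTTTT-----TTToooooooooooooooo

[... 1104 characters left out ...]
oooooooooooo##ooooooooooooooooooooooooooooooooooooooooooooo
228 oooooooooooooooooooooooooooooooooooooooooooo####oooooooooooooooooooooooooooooooooooooooooooo
232 ooooooooooooooooooooooooooooooooooooooooooo######ooooooooooooooooooooooooooooooooooooooooooo
236 ooooooooooooooooooooooooooooooooooooooooooo######ooooooooooooooooooooooooooooooooooooooooooo
[([473.0, -385.0, 49.0], 0.64)] [([477.0, -386.0, 75.0], 0.93), ([636.0, -297.0, 8.0], 0.18)] [([488.0, -298.0, 46.0], 0.97)]
[([474.0, -381.0, 43.0], 0.89), ([648.0, -284.0, 77.0], 0.7)] [([647.0, -36.0, 144.0], 0.74), ([477.0, -387.0, 72.0], 0.51)] [([495.0, -290.0, 42.0], 0.57)]
[([473.0, -368.0, 42.0], 0.82)] [] [([489.0, -281.0, 40.0], 0.81)]
```

The cartridge is free, upright at about (475,−385) with its handle up, and the fresh one hasn't moved. Taking the tool back: rise, transit, and align in front of the fork.

Emit:
move_arm:
  plan:
    - [[0,0,25],[0,0,0]]
    - [[0,0,60],[0,0,0]]
    - [[0,0,98],[0,0,0]]
    - [[0,0,130],[0,0,0]]
    - [[0,0,150],[0,0,0]]

```text
t: 30.27
eef_pos: [519.7, -392.5, 351.7]
orientation: [0.252, 3.127, -0.003]
contact_force: [1.1, -0.1, -0.2]
width: 19.7
gripper_force: 25.0
```

Emit:
move_arm:
  plan:
    - [[-4,28,0],[0,0,0]]
    - [[-10,68,0],[0,0,0]]
    - [[-16,108,0],[0,0,0]]
    - [[-22,148,0],[0,0,0]]
    - [[-28,188,0],[0,0,0]]

```text
t: 30.68
eef_pos: [490.0, -202.5, 347.6]
orientation: [0.253, 3.131, -0.001]
contact_force: [1.0, 0.1, -0.6]
width: 19.8
gripper_force: 25.0
```

Emit:
move_arm:
  plan:
    - [[-5,39,0],[0,0,0]]
    - [[-10,78,0],[0,0,0]]
    - [[-15,117,0],[0,0,0]]
    - [[-20,156,0],[0,0,0]]
    - [[-25,195,0],[0,0,0]]

```text
t: 31.1
eef_pos: [465.0, -7.6, 347.8]
orientation: [0.252, 3.131, -0.001]
contact_force: [1.3, 0.4, -0.3]
width: 20.1
gripper_force: 25.0
```

Emit:
move_arm:
  plan:
    - [[-5,39,0],[0,0,0]]
    - [[-10,78,0],[0,0,0]]
    - [[-15,117,0],[0,0,-1]]
    - [[-20,156,0],[0,0,-2]]
    - [[-25,195,0],[0,0,-3]]

```text
t: 31.52
eef_pos: [440.1, 187.3, 347.8]
orientation: [0.336, 3.122, -0.001]
contact_force: [0.8, -0.2, -0.3]
width: 19.9
gripper_force: 25.0
```

Emit:
move_arm:
  plan:
    - [[-6,39,0],[0,0,-1]]
    - [[-13,78,0],[0,0,-2]]
    - [[-19,117,0],[0,0,-2]]
    - [[-25,150,0],[0,0,-2]]
    - [[-28.9,176.6,0],[0,0,-2]]

```text
t: 31.93
eef_pos: [410.3, 365.2, 347.7]
orientation: [-0.385, -3.118, -0.001]
contact_force: [0.3, -0.1, -1.0]
width: 19.9
gripper_force: 25.0
```

Emit:
move_arm:
  plan:
    - [[0,0,-30],[0,0,0]]
    - [[0,0,-65],[0,0,0]]
    - [[0,0,-100],[0,0,0]]
    - [[0,0,-135],[0,0,0]]
    - [[0,0,-150],[0,0,0]]

```text
t: 32.35
eef_pos: [410.4, 360.3, 193.4]
orientation: [-0.388, -3.114, 0.007]
contact_force: [0.1, -0.1, -0.3]
width: 19.6
gripper_force: 25.0
```

Emit:
move_arm:
  plan:
    - [[0,0,-7],[0,0,0]]
    - [[0,0,-14],[0,0,0]]
    - [[0,0,-14],[0,0,0]]
    - [[0,0,-14],[0,0,0]]

```text
t: 32.68
eef_pos: [412.3, 362.8, 184.5]
orientation: [0.389, 3.116, 0.002]
contact_force: [-0.5, 0.3, -0.2]
width: 20.1
gripper_force: 25.0
```

Run:
```python
from h import *
p=pose();print(p)
# grip drift: compare red handle / hook geometry in wrist image with the one after the first grasp
f=grab_frame("wrist")["color"].astype(int);
def red(g):
    m=(g[...,0]>60)&(g[...,0]>2.5*g[...,1])&(g[...,0]>2.5*g[...,2]);m[:, :250]=0;m[:,400:]=0;ys,xs=np.nonzero(m);return len(xs),xs.mean(),ys.mean(),np.percentile(xs,[2,98]),np.percentile(ys,[2,98])
print(red(f));
for n in("w5","w7"):print(n,red(cv2.imread(f"pics/{n}.png")[:,:,::-1].astype(int)))
```

```text
(array([412.3, 362.8, 184.5]), array([0.246, 0.969, 0.001]), array([ 0.001,  0.001, -1.   ]), array([-0.46,  0.27, -0.17]), 20.1, 32.68)
(5565, np.float64(327.6871518418688), np.float64(332.1450134770889), array([298., 357.]), array([279., 379.]))
w5 (5322, np.float64(328.0781661029688), np.float64(332.4872228485532), array([299., 357.]), array([280., 379.]))
w7 (5591, np.float64(327.66768020032197), np.float64(332.07726703630834), array([298., 357.]), array([279., 379.]))
```

No slip in the grip. Entering the fork at lifted height.

Emit:
move_arm:
  plan:
    - [[9,-2.2,0],[0,0,0]]
    - [[18,-4.5,0],[0,0,0]]
    - [[27,-6.7,0],[0,0,0]]
    - [[36,-9,0],[0,0,0]]
    - [[45,-11.2,0],[0,0,0]]

```text
t: 33.15
eef_pos: [458.4, 350.5, 183.6]
orientation: [0.39, 3.117, 0.0]
contact_force: [-0.6, 0.5, -1.3]
width: 19.6
gripper_force: 25.0
```

Emit:
move_arm:
  plan:
    - [[9,-2.2,0],[0,0,0]]
    - [[17,-4.2,0],[0,0,0]]
    - [[22,-5.5,0],[0,0,0]]
    - [[25,-6.3,0],[0,0,0]]
    - [[25,-6.3,0],[0,0,0]]

```text
t: 33.57
eef_pos: [482.4, 344.5, 183.3]
orientation: [-0.39, -3.117, -0.0]
contact_force: [0.3, -1.0, -0.3]
width: 19.7
gripper_force: 25.0
```

Emit:
move_arm:
  plan:
    - [[0,0,-2.5],[0,0,0]]
    - [[0,0,-5],[0,0,0]]
    - [[0,0,-7.5],[0,0,0]]
    - [[0,0,-9.5],[0,0,0]]
    - [[0,0,-9.5],[0,0,0]]

```text
t: 33.98
eef_pos: [481.3, 344.6, 173.4]
orientation: [-0.388, -3.117, 0.001]
contact_force: [-0.2, -0.3, -1.8]
width: 19.8
gripper_force: 25.0
```

```bash
python3 -c "
from h import *
print(pose())"
```

```text
(array([481.3, 344.6, 173.4]), array([ 0.245,  0.97 , -0.001]), array([-0.001, -0.001, -1.   ]), array([-0.18, -0.25, -1.8 ]), 19.8, 33.98)
```

Emit:
move_arm:
  plan:
    - [[0,0,-0.7],[0,0,0]]
    - [[0,0,-1.4],[0,0,0]]
    - [[0,0,-2],[0,0,0]]
    - [[0,0,-2],[0,0,0]]

```text
t: 34.32
eef_pos: [481.8, 344.7, 172.0]
orientation: [0.388, 3.117, -0.0]
contact_force: [0.0, 0.3, -0.9]
width: 19.8
gripper_force: 25.0
```

Emit:
move_arm:
  plan:
    - [[0,0,-0.3],[0,0,0]]
    - [[0,0,-0.5],[0,0,0]]
    - [[0,0,-0.5],[0,0,0]]

```text
t: 34.57
eef_pos: [481.8, 344.8, 171.6]
orientation: [0.388, 3.117, 0.0]
contact_force: [-0.4, -1.5, 0.4]
width: 19.9
gripper_force: 25.0
```

Resting on the fork. Releasing.

Emit:
move_arm:
  plan:
    - [[0,0,0],[0,0,0]]
    - [[0,0,0],[0,0,0]]
    - [[0,0,0],[0,0,0]]
    - [[0,0,0],[0,0,0]]
    - [[0,0,0],[0,0,0]]
  grip: 0

```text
t: 34.98
eef_pos: [481.8, 344.8, 171.6]
orientation: [0.388, 3.117, 0.0]
contact_force: [1.0, -0.5, 0.2]
width: 50.8
gripper_force: 0.0
```

Emit:
move_arm:
  plan:
    - [[0,0,0],[0,0,0]]
    - [[0,0,0],[0,0,0]]
    - [[0,0,0],[0,0,0]]
    - [[0,0,0],[0,0,0]]
    - [[0,0,0],[0,0,0]]

```text
t: 35.4
eef_pos: [481.8, 344.8, 171.5]
orientation: [0.388, 3.117, -0.0]
contact_force: [-0.3, -0.3, 0.7]
width: 84.4
gripper_force: 0.0
```

Emit:
move_arm:
  plan:
    - [[0,0,15],[0,0,0]]
    - [[0,0,40],[0,0,0]]
    - [[0,0,70],[0,0,0]]
    - [[0,0,105],[0,0,0]]
    - [[0,0,130],[0,0,0]]

```text
t: 35.82
eef_pos: [481.8, 345.6, 305.5]
orientation: [0.387, 3.116, 0.003]
contact_force: [1.1, 0.6, 0.6]
width: 88.1
gripper_force: 0.0
```

Emit:
move_arm:
  plan:
    - [[-8,-30,10],[0,0,0]]
    - [[-16,-60,20],[0,0,0]]
    - [[-24,-95,30],[0,0,0]]
    - [[-32,-125,40],[0,0,0]]
    - [[-40,-150,40],[0,0,0]]

```text
t: 36.23
eef_pos: [441.9, 193.5, 343.9]
orientation: [0.389, 3.114, 0.0]
contact_force: [-0.2, -0.3, 0.3]
width: 88.2
gripper_force: 0.0
```

Run:
```python
from h import *
print(pose())
s0=cv2.imread("pics/side0.png").astype(int);t0=cv2.imread("pics/top0.png").astype(int)
for c,o in(("side",s0),("top",t0)):
    f=grab_frame(c)
    for q in("picker","cartridge","bail_bar","fresh","purifier"):print(c,q,find(q,c,4))
    m=[x for x in masks_of("picker",c)]
    for x in m[:4]:
        ys,xs=np.nonzero(x["mask"]);print("mask",round(xs.mean(),1),round(ys.mean(),1),len(xs),ys.min(),ys.max())
    g=f["color"][:,:,::-1].astype(int)
    r=lambda g:(lambda k:(len(k[0]),k[1].mean().round(1),k[0].mean().round(1)))(np.nonzero((g[...,2]>90)&(g[...,2]>2.5*g[...,1])&(g[...,2]>2.5*g[...,0])))
    print("red now/before",r(g),r(o))
```

```text
(array([441.9, 193.5, 343.9]), array([0.246, 0.969, 0.001]), array([ 0.003, -0.   , -1.   ]), array([-0.22, -0.28,  0.35]), 88.2, 36.23)
side picker [([458.0, 232.0, 113.0], 0.89), ([364.0, 318.0, 111.0], 0.85), ([482.0, 352.0, 171.0], 0.8), ([401.0, 446.0, 130.0], 0.61)]
side cartridge [([670.0, 371.0, 125.0], 0.3)]
side bail_bar [([638.0, -7.0, 129.0], 0.59), ([668.0, 372.0, 125.0], 0.4), ([675.0, -412.0, 27.0], 0.23)]
side fresh [([501.0, -271.0, 18.0], 0.45)]
side purifier [([637.0, -7.0, 127.0], 0.67)]
mask 404.4 389.5 433 374 410
mask 357.8 339.8 345 325 361
mask 336.2 384.1 409 368 410
mask 376.1 460.6 377 448 476
red now/before (146, np.float64(338.8), np.float64(377.4)) (142, np.float64(339.0), np.float64(377.1))
top picker [([676.0, 345.0, 122.0], 0.27)]
top cartridge [([474.0, -380.0, 44.0], 0.86)]
top bail_bar [([477.0, -382.0, 70.0], 0.49), ([648.0, -37.0, 147.0], 0.16)]
top fresh [([494.0, -289.0, 45.0], 0.83)]
top purifier [([647.0, -38.0, 145.0], 0.84)]
mask 447.2 219.0 351 209 229
red now/before (0, np.float64(nan), np.float64(nan)) (61, np.float64(178.3), np.float64(277.5))<stdin>:11: RuntimeWarning: Mean of empty slice.
  ret = ret.dtype.type(ret / rcount)
```

The side image matches the start to 0.3 px for the red tool in its fork. The spent cartridge stands in the tray at about (475,−381). Letting the arm settle and handing in.

Emit:
move_arm:
  plan:
    - [[0,0,0],[0,0,0]]
    - [[0,0,0],[0,0,0]]
    - [[0,0,0],[0,0,0]]

```text
t: 37.18
eef_pos: [441.8, 194.8, 341.5]
orientation: [-0.388, -3.117, 0.0]
contact_force: [-0.2, 0.4, 0.0]
width: 88.0
gripper_force: 0.0
```

```bash
python3 -c "
from plant import *
print(finish_job())"
```

```text
the job is handed in; nothing more can be done
None
```

The job is handed in at about 37 s: the spent cartridge was hooked out and stands upright and unhooked in the tray beside the fresh one, the hook tool hangs back in its stand, and no verdict came back.

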